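Stow a radio battery in its transit case and snap the latch

ROBOT

A 6-joint arm with a two-finger parallel gripper is mounted at the origin on the work surface. World frame = base frame: x ahead of the robot, y to its left, z up, the work surface at z = 0. Lengths are in m, angles in degrees, forces in N, time in s.
With the tool pointing down it reaches from about 0.25 to 0.725 m from the base axis. Payload 9.7 kg.
Tool frame: the origin (TCP) lies where the fingers leave the gripper's body, on its centre line; the fingertips stand 73 mm ahead of it and the grasp point (between the pads) lies 54 mm ahead of it; y points along the fingers, x is the direction in which the jaws open and shut, and the axes are right-handed (so a half turn about y gives the same grasp; the last joint's range is limited). The gripper opens to 85 mm and grips with 20 to 120 N. Pads are 22 mm wide; open, the fingers measure 114 mm over their backs; the gripper's body (76 mm by 85 mm) begins 54 mm behind the grasp point. The pads swing forward as they close: fully open they stand 13 mm farther back than shut.
Start: joints at [75.802, 4.979, 10.078, 95.1, 0, 90], TCP at [0.135, 0.533, 0.304] pointing down, gripper open.
Joint ranges: [-179.16, 179.16], [-48.56, 103.87], [-65.8, 70.77], [-126.05, 130.52], [-82.76, 87.17], [-180, 180]. Speed limits (degrees/s): [127.2, 127.2, 147.25, 180, 180, 180].

INTERFACE

Orientations are given as [roll, pitch, yaw] about the fixed x, y, z axes, in that order (R = Rz(yaw) Ry(pitch) Rx(roll)).
In Python, from workcell import sensors, imaging, bot, models gives the robot as it stands.
- The arm moves only by the tool arm_command, never from a script. Its argument "rows" is one flat list of numbers, 7 for each row, row after row: the shift along the tool's x, y, z in cm, then the turn, a rotation vector about the tool's x, y, z in degrees, then the gripper's target within -1 to 1 (fully open at 1, half-way at 0, shut at -1). A call has 1 to 12 rows; each row is the pose to reach, as a shift and turn from the pose commanded when the call began, along the tool's axes at that moment; what a row does not reach only later rows make up. A row lasts 1/12 s, in which the tool goes at most 41.7 mm and 7.16 degrees, less where a joint would pass 70% of its speed; a pose out of reach is approached as far as the arm can. A call with a gripper value outside its range is refused whole. The fingers move at their own pace and stop on an object; "force" is the grip in N (left out, the last holds). Time passes only in rows, so rows that repeat a pose let the fingers close. It gives the time, the measured TCP pose, the force and the opening at its end, in the units of the state.
- sensors.get_obs(): the state, without advancing time (a new reading comes with each control period).
- imaging.camera(name): name is "scene" or "top" or "wrist"; returns a dict with "pixels" (384x512x3 uint8, blue, green, red), "z_map" (384x512 float32, m along the optical axis (not along the pixel's ray), 0 where there is no reading), "camera_matrix" (3x3 intrinsics, pixels), "D" ([k1, k2, p1, p2, k3] as OpenCV has them; the pictures are not rectified), "world_from_camera" (4x4, takes a point from camera to world coordinates). Camera axes: x right, y up, looking along -z (the intrinsics and any distortion apply to the point x, -y, -z); pixel columns grow to the right and rows downward; lengths in m; the calibration is good to about 2 mm. A picture is of the moment at which its call begins.
- bot.job_done(): hands the job in, once; it reports no verdict.
Trained networks look in the newest picture that a camera, given by its name, has taken for a name from the list of things; names that differ only in an ending like _2 or _b are one class to them, and where a whole thing is asked for, a point or a joint stands for the part that bears it (a point fixed in the world has none). Each returns a list of dicts, best first, with "conf" (0 to 1); they miss things now and then, are a little off and sometimes report something else, mostly with a low value. They report only what shows in the picture. A call takes as long as a camera call. They do not tell look-alikes from the thing itself.
- models.search_frame(thing, camera): "extent" ([centre column, centre row, width, height] in pixels, round what is visible of it).
- models.spot_point(thing, camera): "location" ([column, row] in pixels: a listed point, or the origin of a listed thing).
The state is a dict: "time": time; "q": joint angles; "qd": joint speeds; "joint_efforts": joint torques, N m; "ee_pos": TCP position; "tcp_rot": TCP orientation; "wrist_force": force on the tool from outside, world axes, zero at the start; "torque": the same for the moment, N m; "opening": finger opening in m.
Only numpy, scipy, OpenCV 4.12 (cv2) and the standard library are available. Lean on these libraries where they do the work, as an engineer would, in place of code of your own. Each camera call takes 0.05 s, during which the arm holds its last target.

TASK

Put the loose radio battery away in the open transit case: stand it, contact end up like the two already there, on the floor of the empty middle cell, then close the lid and press its latch lever down until it snaps over and lies flat against the front of the case. Do not drop the battery, and leave the other things on the table where they are.

Things in the scene. Friction and masses are not known exactly. Their poses are not given: they have to be found in the camera images.
- pack_center (a point): Centre of the loose radio battery: a grey rounded block 96 mm long (x, towards the contact end), 62 mm wide (y), 36 mm thick (z, up at the start), 0.27 to 0.43 kg. Starts lying on its broad side, pointing roughly across the table, to the robot's left. Stands by itself on its plain end. Has two look-alikes fixed in the case and one slim neighbour, the power bank.
- contact_end (a point): Middle of the loose battery's contact end, 48 mm from its centre: a black bay with three brass contacts. It starts at the end on the robot's left (+y). Three black grip ribs run round the battery 14 to 26 mm from this end; the other end is plain.
- case: Transit case, olive polymer, screwed down: base 134 mm (x) by 196 mm (y), 66 mm high. Origin: centre of the underside, on the table; z up. Full of firm dark foam with three battery cells in a row along y, 58 mm apart; the outer two hold fixed batteries, contact end up. Lid hinged along the +x side, latch in the middle of the -x side (front), which looks roughly to the robot's right (-y).
- cell_floor (a point): Centre of the floor of the empty middle cell, 8 mm above the table; axes as the case. The cell is 70 mm along x by 44 mm along y and 58 mm deep, with square edges: the battery stands in it with its 62 mm along x and 36 mm along y, 4 mm free all round.
- foam_top (a point): Centre of the empty cell's mouth, level with the foam and the rim, 66 mm above the table. A battery right down rises 38 mm above the foam (top 104 mm above the table), as the two neighbours do, 58 mm away along y. Beside the cell along x there are 27 mm of bare foam on either side for the fingers.
- lid_hinge (a point): Middle of the lid's hinge line on the case's +x rim, 66 mm above the table; axes as the case (the lid turns about y). The lid is a shell 134 by 196 mm and 48 mm deep: shut, it reaches from the hinge 134 mm to -x and its top lies 114 mm above the table. Open, its outer face looks away from the cells.
- lid (a joint): Lid angle, rad: 0 shut, grows as it opens; starts at 1.5 to 1.75 (about upright; stop at 1.8). It stays where it is left: a stiff hinge, 2 to 6 N at its free edge moves it.
- lid_edge (a point): Middle of the lid's free outer edge (top front edge when shut): 134 mm from the hinge line, 48 mm out from the rim plane. Turns with the lid. The latch stands up from the middle of this edge while the lid is open, 29 mm to either side of the middle; beyond that the edge is clear, out to 98 mm.
- latch (a joint): Latch lever angle, rad: 0 open (lid shut: lever sticks out of the front, 15 degrees above level), 1.83 closed (hangs flat down the front, hooked under the keeper). A bistable spring holds it at both ends. Pressing down near its end takes about 10 to 15 N, most at 0.3 rad, falling to nothing at 0.92 rad; from there it snaps shut by itself. It is meant to hook on with the lid already shut.
- front_pin (a point): Where the latch's pin lies once the lid is shut: middle of the case's front, 10 mm out from it, 76 mm above the table; axes as the case. The open lever then reaches out to -x from here: 48 mm long, 44 mm wide (along y).
- latch_tip (a point): Point on the lever's upper face near its free end, 43 mm from the pin (lid shut, lever open: 40 mm out from the pin to -x and 92 mm above the table). Turns with lid and lever.
- powerbank: Power bank, a slimmer longer grey block, 130 x 68 x 20 mm, no brass contacts, lying on the table; leave it. Origin at the centre of its underside.
- torch: Dark metal torch lying on the table, 125 mm long, 36 mm thick; leave it. Origin under its middle.
- charger: White plug-in charger, 45 x 52 x 28 mm; leave it. Origin at the centre of its underside.
- tape: Roll of black tape lying flat, 90 mm across, 25 mm high; leave it. Origin at the centre of its underside.
Mind the look-alikes: they are no part of the job. Leave any red or turquoise look-alike of the part that bears pack_center alone.

How it is judged:
By the outcome, as a careful person would: the job done as asked, in the order asked, and still so for the second after the job is handed in, with the robot touching nothing.
It also fails if it takes over 67 s, if anything falls off the work surface, if the arm or the gripper's body presses on something with over 40 N, if the wrist force passes 120 N, or if a joint passes its speed limit or range.

## Working session

There is one attempt and no reset: what is moved stays moved. The work goes in short steps, Python scripts to look and compute and a tool call to move; the robot and the scene stay as the last step left them, time stands still between calls to the robot, and variables do not carry over. Pictures are saved under pics/ and viewed, and the job is handed in when it is done.

Besides the shell and the picture viewer there is one more tool, called after "Request:" as a command line: name --argument value ..., lists and objects as JSON in quotes. arm_command: Moves the arm, as the interface text tells. Its arguments: {"type":"object","properties":{"rows":{"type":"array","items":{"type":"number"}},"force":{"type":"number"}},"required":["rows"]}

```bash
ls; mkdir -p pics
cat > h.py <<'E'
import numpy as np, cv2, sys
sys.path.insert(0,'.')
from workcell import sensors, imaging, bot, models
from scipy.spatial.transform import Rotation as R
def px2w(c,u,v,z=None,depth=None):
    K=np.array(c['camera_matrix'],float);D=np.array(c['D'],float)
    p=cv2.undistortPoints(np.array([[[u,v]]],float),K,D)[0,0]
    ray=np.array([p[0],-p[1],-1.0]);T=np.array(c['world_from_camera'])
    d=T[:3,:3]@ray;o=T[:3,3]
    if z is not None: return o+d*(z-o[2])/d[2]
    if depth is None: depth=c['z_map'][int(round(v)),int(round(u))]
    return o+d*depth
def cloud(c):
    K=np.array(c['camera_matrix'],float);D=np.array(c['D'],float)
    h,w=c['z_map'].shape
    uu,vv=np.meshgrid(np.arange(w),np.arange(h))
    p=cv2.undistortPoints(np.stack([uu,vv],-1).reshape(-1,1,2).astype(float),K,D).reshape(h,w,2)
    ray=np.stack([p[...,0],-p[...,1],-np.ones((h,w))],-1)*c['z_map'][...,None]
    T=np.array(c['world_from_camera']);P=ray@T[:3,:3].T+T[:3,3]
    P[c['z_map']<=0]=np.nan
    return P
def proj(c,X):
    T=np.linalg.inv(np.array(c['world_from_camera']));x=T[:3,:3]@np.asarray(X)+T[:3,3]
    q=np.array([[x[0],-x[1],-x[2]]])
    return cv2.projectPoints(q,np.zeros(3),np.zeros(3),np.array(c['camera_matrix'],float),np.array(c['D'],float))[0][0,0]
def tool():
    o=sensors.get_obs();return np.array(o['ee_pos']),R.from_euler('xyz',o['tcp_rot'],degrees=True),o
E
python3 - <<'E'
from h import *
o=sensors.get_obs();print({k:np.round(v,3) for k,v in o.items()})
for n in ['scene','top','wrist']:
    c=imaging.camera(n);cv2.imwrite(f'pics/{n}0.png',c['pixels']);np.save(f'{n}.npy',c,allow_pickle=True)
    print(n,np.round(c['world_from_camera'],3).tolist())
    for t in ['pack_center','contact_end','case','cell_floor','foam_top','lid_hinge','lid_edge','latch_tip','front_pin','powerbank','torch','charger','tape']:
        r=models.spot_point(t,n)
        for x in r[:3]:
            if x['conf']>.2: print(t,round(x['conf'],2),np.round(x['location']), np.round(px2w(c,*np.clip(x['location'],0,[511,383])),3))
E
```

```text
pics
{'time': np.float64(0.0), 'q': array([75.803,  5.011, 10.035, 95.1  , -0.   , 89.999]), 'qd': array([ 0.017,  0.05 ,  0.04 , -0.117,  0.039, -0.011]), 'joint_efforts': array([ 1.0000e-03, -5.2039e+01,  4.6481e+01,  1.6000e-02,  0.0000e+00,
        0.0000e+00]), 'ee_pos': array([0.135, 0.533, 0.303]), 'tcp_rot': array([-9.0000e+01,  7.7000e-02,  7.5804e+01]), 'wrist_force': array([-0.619, -0.679, -0.734]), 'torque': array([-0.015,  0.004,  0.061]), 'opening': np.float64(0.085)}
scene [[-0.139, -0.851, 0.507, 1.119], [0.99, -0.122, 0.067, 0.022], [0.005, 0.511, 0.86, 1.077], [0.0, 0.0, 0.0, 1.0]]
pack_center 0.91 [318. 155.] [0.353 0.081 0.036]
pack_center 0.84 [210. 138.] [ 0.336 -0.239  0.039]
pack_center 0.82 [235. 198.] [ 0.53  -0.132  0.037]
contact_end 0.93 [331. 149.] [0.325 0.119 0.036]
contact_end 0.83 [193. 140.] [ 0.347 -0.29   0.032]
contact_end 0.81 [382. 174.] [0.508 0.227 0.201]
case 0.72 [328. 233.] [0.62  0.122 0.08 ]
case 0.6 [330. 234.] [0.633 0.126 0.102]
cell_floor 0.97 [331. 232.] [0.626 0.126 0.101]
foam_top 0.7 [332. 218.] [0.556 0.134 0.045]
lid_hinge 0.83
[... 907 characters left out ...]
 0.127 0.006]
foam_top 0.7 [186. 179.] [0.583 0.136 0.01 ]
lid_hinge 0.86 [157. 182.] [0.569 0.206 0.069]
lid_edge 0.98 [130. 180.] [0.558 0.233 0.255]
lid_edge 0.36 [128. 178.] [ 0.584  0.31  -0.004]
latch_tip 0.68 [134. 179.] [0.562 0.229 0.24 ]
latch_tip 0.62 [288. 149.] [ 0.676 -0.158  0.027]
front_pin 0.9 [211. 176.] [0.595 0.063 0.002]
powerbank 0.57 [359. 217.] [ 0.484 -0.369  0.02 ]
torch 0.86 [287. 151.] [ 0.672 -0.158  0.02 ]
charger 0.89 [354. 152.] [ 0.672 -0.351  0.029]
tape 0.65 [231. 135.] [ 0.718  0.007 -0.   ]
wrist [[0.247, -0.936, -0.251, 0.073], [0.969, 0.238, 0.064, 0.55], [0.0, -0.259, 0.966, 0.374], [0.0, 0.0, 0.0, 1.0]]
pack_center 0.55 [106. 344.] [0.132 0.483 0.298]
```

Run:
```python
import cv2
for n in ['scene','top']:
    i=cv2.imread(f'pics/{n}0.png');cv2.imwrite(f'pics/{n}0b.png',cv2.resize(i[90:330,100:430],None,fx=2.4,fy=2.4,interpolation=cv2.INTER_CUBIC))
```

```text
(no output)
```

View pics/scene0b.png

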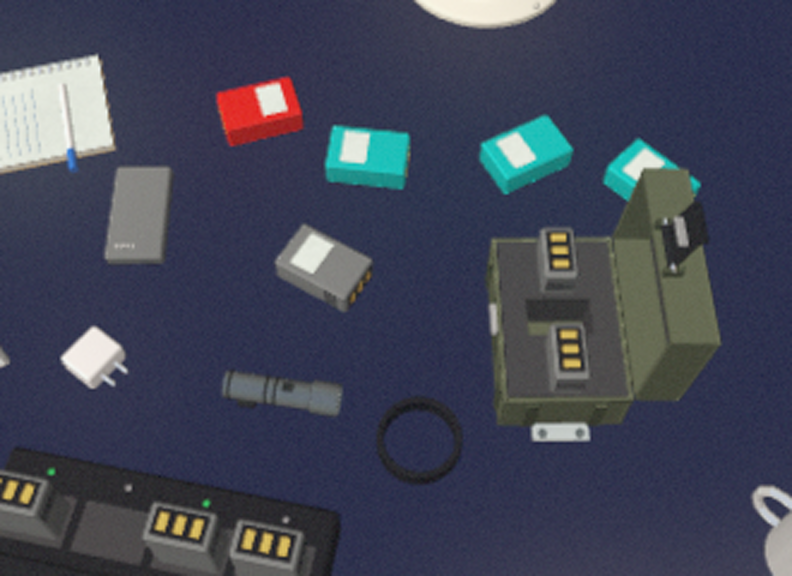

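View pics/top0b.png

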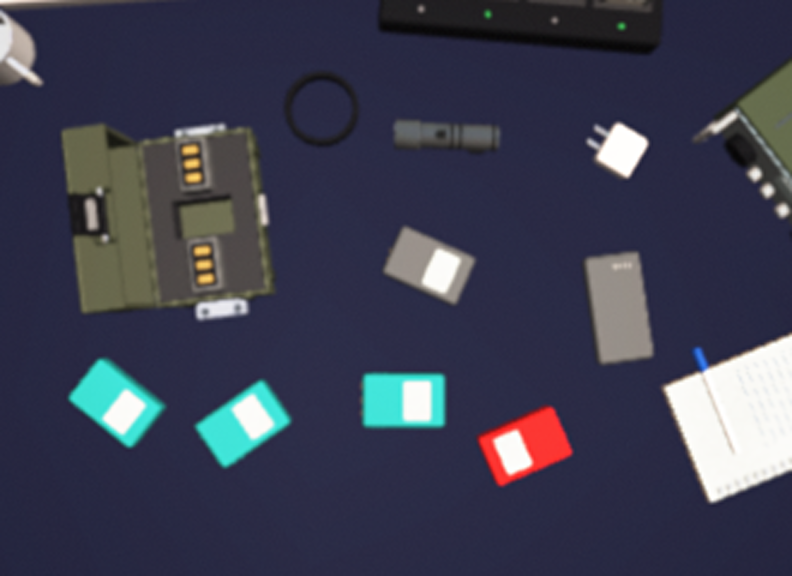

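Run:
```python
from h import *
for n in ['top','scene']:
    c=np.load(f'{n}.npy',allow_pickle=True).item();P=cloud(c)
    hsv=cv2.cvtColor(c['pixels'],cv2.COLOR_BGR2HSV)
    m=(P[...,2]>.026)&(P[...,2]<.05)&(abs(P[...,0]-.525)<.09)&(abs(P[...,1]+.13)<.09)
    Q=P[m];r=cv2.minAreaRect((Q[:,:2]*1000).astype(np.float32));print(n,'batt',r,np.median(Q[:,2]),m.sum())
    m=(P[...,2]>.097)&(P[...,2]<.112)&(abs(P[...,0]-.58)<.11)&(P[...,1]<.18)&(P[...,1]>.05)
    Q=P[m]
    for s in (0,1):
        S=Q[(Q[:,0]>.58)==s]
        if len(S)>10: print('nb',cv2.minAreaRect((S[:,:2]*1000).astype(np.float32)),S.mean(0).round(4),len(S))
    m=(P[...,2]>.06)&(P[...,2]<.071)&(abs(P[...,0]-.58)<.13)&(abs(P[...,1]-.13)<.1)
    Q=P[m];print('rim',cv2.minAreaRect((Q[:,:2]*1000).astype(np.float32)),Q.mean(0).round(4),len(Q))
    m=(P[...,2]>.12)&(abs(P[...,0]-.58)<.13)&(P[...,1]>.1)
    Q=P[m];print('lid',Q.min(0).round(3),Q.max(0).round(3))
```

```text
top batt ((528.923095703125, -133.6471710205078), (96.01973724365234, 62.17109298706055), 67.280029296875) 0.0356607818030813 728
nb ((520.4653930664062, 123.4857406616211), (61.5159797668457, 36.7796630859375), 8.396671295166016) [0.5203 0.1229 0.1037] 299
nb ((633.719482421875, 141.02389526367188), (59.26858139038086, 36.96668243408203), 9.015942573547363) [0.6331 0.1405 0.1036] 285
rim ((575.572265625, 146.357666015625), (196.44110107421875, 174.18649291992188), 8.811680793762207) [0.572 0.144 0.066] 2604
lid [0.464 0.184 0.12 ] [0.665 0.622 0.257]
scene batt ((529.5942993164062, -131.78277587890625), (97.17294311523438, 63.888427734375), 67.44267272949219) 0.036137714794618914 733
nb ((521.4281005859375, 124.82537078857422), (63.548648834228516, 35.97540283203125), 9.849515914916992) [0.5232 0.1243 0.1039] 306
nb ((636.0477905273438, 142.2331085205078), (62.123924255371094, 36.26637268066406), 8.092217445373535) [0.6377 0.1418 0.1039] 354
rim ((577.4988403320312, 148.6378631591797), (204.22360229492188, 177.4289093017578), 5.582428932189941) [0.5798 0.1463 0.0665] 2996
lid [0.464 0.188 0.12 ] [0.665 0.268 0.257]
```

```bash
cat >> h.py <<'E'
def rel(pos,Rt,lab=''):
    p,r,o=tool();d=r.inv().apply(np.asarray(pos)-p)*100
    print(lab,'shift cm',d.round(2),'rotvec',(r.inv()*Rt).as_rotvec(degrees=True).round(2))
def frame(f,n): # tool R from y=f,z=n
    return R.from_matrix(np.stack([np.cross(f,n),f,n],1))
def down(yaw): # tool down, tool x at yaw
    return R.from_euler('xyz',[-90,0,yaw],degrees=True)
up=np.array([0,0,1.])
def hv(a): a=np.radians(a);return np.array([np.cos(a),np.sin(a),0])
TH=57.
def pick(theta=TH,a=.034,dz=.006,back=0,lift=0,C=(.5292,-.1328,.018),yaw=67.3):
    s,c=np.sin(np.radians(theta)),np.cos(np.radians(theta));bx=hv(yaw);bz=up
    f=-s*bx-c*bz;n=s*bz-c*bx
    G=np.array(C)+a*bx+dz*bz
    return G-.054*f-back*f+lift*up, frame(f,n)
CY=98.7;CELL=np.array([.5778,.1328,.008])
def place(theta=TH,a=.034,dz=.006,h=0):
    s,c=np.sin(np.radians(theta)),np.cos(np.radians(theta));bx=up;bz=hv(CY+90)
    f=-s*bx-c*bz;n=s*bz-c*bx
    G=CELL+up*(.048+a+h)+bz*dz
    return G-.054*f, frame(f,n)
E
python3 - <<'E'
from h import *
P,Rp=pick();print(P,Rp.as_matrix().round(2))
P2,R2=place();print(P2,R2.as_matrix().round(2))
rel([.38,.15,.36],down(90),'wp1')
rel(*pick(back=.1,lift=.05),'pre')
E
```

```text
[ 0.5597978  -0.05965361  0.05341051] [[-0.92 -0.32 -0.21]
 [ 0.39 -0.77 -0.5 ]
 [ 0.   -0.54  0.84]]
[0.54279693 0.12744378 0.13528821] [[-0.15  0.54 -0.83]
 [ 0.99  0.08 -0.13]
 [ 0.   -0.84 -0.54]]
wp1 shift cm [-31.14  -5.61 -33.16] rotvec [  0.  -14.2  -0. ]
pre shift cm [-38.76  14.6  -56.97] rotvec [ 46.76 -74.2   40.29]
```

Request:
arm_command --rows '[-31.1,-5.6,-33.2,0,-14,0,1,-31.1,-5.6,-33.2,0,-14,0,1,-31.1,-5.6,-33.2,0,-14,0,1,-31.1,-5.6,-33.2,0,-14,0,1,-31.1,-5.6,-33.2,0,-14,0,1,-31.1,-5.6,-33.2,0,-14,0,1,-31.1,-5.6,-33.2,0,-14,0,1,-31.1,-5.6,-33.2,0,-14,0,1,-31.1,-5.6,-33.2,0,-14,0,1,-31.1,-5.6,-33.2,0,-14,0,1,-31.1,-5.6,-33.2,0,-14,0,1,-31.1,-5.6,-33.2,0,-14,0,1]'

```text
time: 3.1
ee_pos: [0.3832, 0.1451, 0.3607]
tcp_rot: [-90.1, 0.1, 89.4]
wrist_force: [-0.0, 0.3, 0.6]
opening: 0.0854
```

Run:
```python
from h import *
p,r,o=tool();print(o['q'],p,o['tcp_rot'])
rel([.5,-.05,.30],down(157),'wp2')
rel(*pick(back=.1,lift=.05),'pre')
```

```text
[ 2.07846783e+01 -1.23269189e+01  1.06272738e-01  1.02342861e+02
 -9.72555963e-02  2.13945223e+01] [0.38319861 0.14506062 0.36066708] [-9.01195839e+01  5.76020610e-02  8.93900192e+01]
wp2 shift cm [-19.37   6.11 -11.87] rotvec [  0.07 -67.61  -0.12]
pre shift cm [-12.49  20.34 -20.99] rotvec [ 50.03 -62.02  33.53]
```

Request:
arm_command --rows '[-19.4,6,-11.9,0,-67.6,0,1,-19.4,6,-11.9,0,-67.6,0,1,-19.4,6,-11.9,0,-67.6,0,1,-19.4,6,-11.9,0,-67.6,0,1,-19.4,6,-11.9,0,-67.6,0,1,-19.4,6,-11.9,0,-67.6,0,1,-19.4,6,-11.9,0,-67.6,0,1,-19.4,6,-11.9,0,-67.6,0,1,-19.4,6,-11.9,0,-67.6,0,1,-19.4,6,-11.9,0,-67.6,0,1,-19.4,6,-11.9,0,-67.6,0,1]'

```text
time: 4.02
ee_pos: [0.4988, -0.0443, 0.2998]
tcp_rot: [-90.0, -0.0, 157.7]
wrist_force: [0.3, -0.5, 0.2]
opening: 0.0857
```

Run:
```python
from h import *
p,r,o=tool();print(o['q'],p,o['tcp_rot'])
rel(*pick(back=.08,lift=.06),'pre')
```

```text
[-5.07341746e+00 -1.84170677e+00  2.64778274e+00  9.45011043e+01
  1.93513614e-03 -7.27850385e+01] [ 0.49884735 -0.04428046  0.29978193] [-8.99984110e+01 -1.16672106e-02  1.57711621e+02]
pre shift cm [-6.27 14.28 -7.6 ] rotvec [57.    0.38 -0.19]
```

Request:
arm_command --rows '[-2,3,-7,30,0,0,1,-2,3,-7,30,0,0,1,-2,3,-7,30,0,0,1,-4,6,-7.6,57,0,0,1,-4,8,-7.6,57,0,0,1,-6.3,10,-7.6,57,0.4,0,1,-6.3,12,-7.6,57,0.4,0,1,-6.3,14.3,-7.6,57,0.4,-0.2,1,-6.3,14.3,-7.6,57,0.4,-0.2,1,-6.3,14.3,-7.6,57,0.4,-0.2,1,-6.3,14.3,-7.6,57,0.4,-0.2,1]'

```text
time: 4.93
ee_pos: [0.5865, 0.0019, 0.1591]
tcp_rot: [-33.3, 0.2, 156.9]
wrist_force: [0.9, -0.4, 1.1]
opening: 0.0854
```

Run:
```python
from h import *
p,r,o=tool();print(o['q'].__class__,np.round(o['q'],1),p,o['tcp_rot'])
rel(*pick(back=.08,lift=.0),'low')
rel(*pick(),'g')
for n in ['scene','wrist']:
    c=imaging.camera(n)
    i=c['pixels']
    if n=='scene':
        P=cloud(c); i=cv2.resize(i[90:290,150:400],None,fx=3,fy=3)
    cv2.imwrite(f'pics/{n}1.png',i)
```

```text
<class 'numpy.ndarray'> [ 14.2  39.   23.4 117.  -41.8 -35.7] [0.58650669 0.00189017 0.15908829] [-33.27275348   0.17844551 156.93616779]
low shift cm [ 0.11  3.41 -5.19] rotvec [ 0.27 -0.35  0.21]
g shift cm [ 0.08 11.41 -5.15] rotvec [ 0.27 -0.35  0.21]
```

View pics/scene1.png

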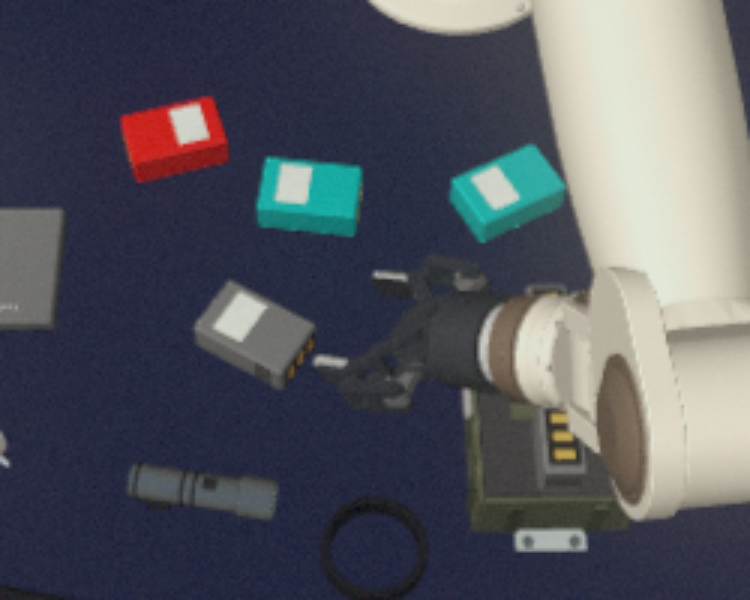

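View pics/wrist1.png

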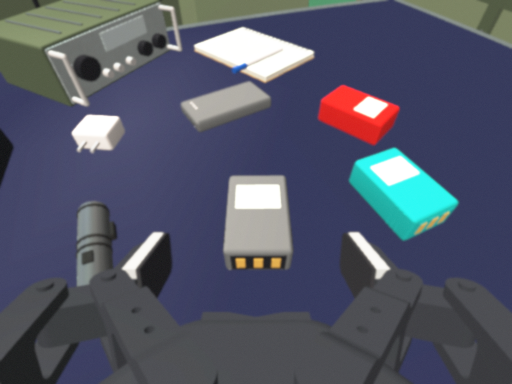

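Run:
```python
from h import *
c=imaging.camera('top');i=c['pixels'];cv2.imwrite('pics/top1.png',cv2.resize(i[90:290,80:330],None,fx=3,fy=3))
P=cloud(c);np.save('ptop1.npy',P)
c2=imaging.camera('scene');P2=cloud(c2)
Q=np.concatenate([P.reshape(-1,3),P2.reshape(-1,3)])
m=(Q[:,1]>.0)&(Q[:,1]<.3)&(Q[:,0]>.42)&(Q[:,0]<.85)&(Q[:,2]>.12)
Q=Q[m]
for y in np.arange(0,.3,.02):
    S=Q[(Q[:,1]>=y)&(Q[:,1]<y+.02)&(Q[:,0]>.42)]
    if len(S): print(round(y,2),'x',S[:,0].min().round(3),S[:,0].max().round(3),'z',S[:,2].min().round(3),S[:,2].max().round(3))
```

```text
0.0 x 0.514 0.666 z 0.137 0.202
0.02 x 0.516 0.644 z 0.148 0.237
0.04 x 0.42 0.652 z 0.158 0.496
0.06 x 0.42 0.661 z 0.174 0.512
0.08 x 0.42 0.672 z 0.196 0.516
0.1 x 0.421 0.685 z 0.216 0.518
0.12 x 0.42 0.791 z 0.238 0.514
0.14 x 0.42 0.814 z 0.286 0.504
0.16 x 0.42 0.812 z 0.368 0.487
0.18 x 0.496 0.803 z 0.371 0.469
0.2 x 0.574 0.799 z 0.371 0.447
0.22 x 0.669 0.795 z 0.357 0.446
0.24 x 0.725 0.792 z 0.375 0.438
```

View pics/top1.png

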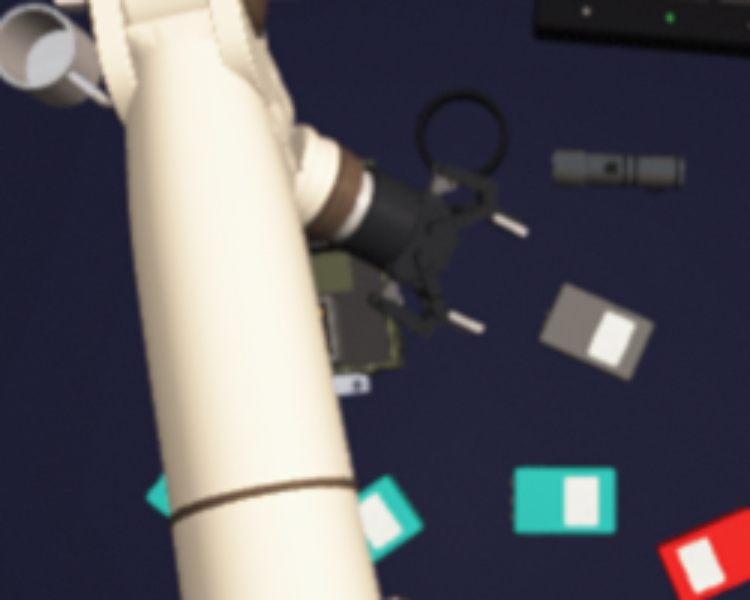

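Run:
```python
from h import *
rel(*pick(45,.022,.006,back=.08,lift=.02),'pre')
rel(*pick(45,.022,.006),'g')
```

```text
pre shift cm [ 0.1   3.69 -0.29] rotvec [-11.65  -0.55   0.05]
g shift cm [ 0.12 12.62 -3.58] rotvec [-11.65  -0.55   0.05]
```

Request:
arm_command --rows '[0.1,1,-0.3,-7,-0.3,0,1,0.1,2.4,-0.3,-11.7,-0.5,0,1,0.1,3.7,-0.3,-11.7,-0.5,0,1,0.1,3.7,-0.3,-11.7,-0.5,0,1,0.1,3.7,-0.3,-11.7,-0.5,0,1,0.1,3.7,-0.3,-11.7,-0.5,0,1]'

```text
time: 5.63
ee_pos: [0.574, -0.0246, 0.1358]
tcp_rot: [-44.8, -0.3, 157.3]
wrist_force: [0.8, 0.8, 0.3]
opening: 0.0856
```

Run:
```python
from h import *
p,r,o=tool();print(np.round(o['q'],1),p,o['tcp_rot'])
rel(*pick(45,.022,.006,back=.08,lift=.0),'low')
rel(*pick(45,.022,.006),'g')
c=imaging.camera('wrist');cv2.imwrite('pics/wrist2.png',c['pixels'])
c2=imaging.camera('scene');Q=cloud(c2).reshape(-1,3)
m=(Q[:,1]>.0)&(Q[:,1]<.3)&(Q[:,0]>.42)&(Q[:,0]<.85)&(Q[:,2]>.12)
Q=Q[m]
for y in np.arange(0,.3,.02):
    S=Q[(Q[:,1]>=y)&(Q[:,1]<y+.02)&(Q[:,0]>.42)]
    if len(S): print(round(y,2),'x',S[:,0].min().round(3),S[:,0].max().round(3),'z',S[:,2].min().round(3),S[:,2].max().round(3))
```

```text
[ 10.2  29.3  12.6 102.2 -36.4 -47.4] [ 0.57399566 -0.02457667  0.1358331 ] [-44.76991797  -0.2573778  157.27257964]
low shift cm [-0.05  1.23 -1.19] rotvec [-0.23  0.16  0.2 ]
g shift cm [-0.08  9.23 -1.22] rotvec [-0.23  0.16  0.2 ]
0.0 x 0.42 0.634 z 0.128 0.496
0.02 x 0.42 0.644 z 0.16 0.525
0.04 x 0.42 0.653 z 0.188 0.537
0.06 x 0.42 0.746 z 0.216 0.54
0.08 x 0.42 0.764 z 0.266 0.54
0.1 x 0.421 0.762 z 0.392 0.532
0.12 x 0.421 0.754 z 0.275 0.519
0.14 x 0.462 0.751 z 0.267 0.491
0.16 x 0.618 0.749 z 0.378 0.473
0.18 x 0.691 0.748 z 0.397 0.461
0.2 x 0.638 0.666 z 0.121 0.201
0.22 x 0.539 0.664 z 0.122 0.257
0.24 x 0.558 0.661 z 0.12 0.255
0.26 x 0.607 0.658 z 0.121 0.199
```

View pics/wrist2.png

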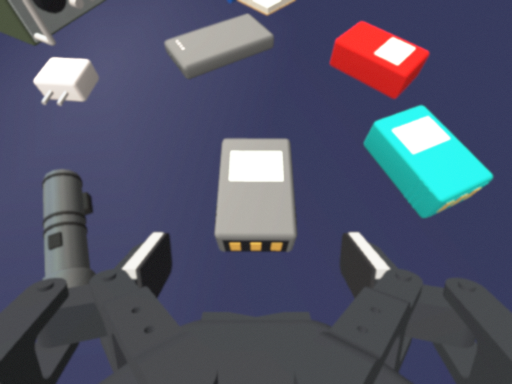

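Request:
arm_command --rows '[0,1.2,-1.2,0,0,0,1,-0.1,4,-1.2,0,0,0,1,-0.1,6.5,-1.2,0,0,0,1,-0.1,8,-1.2,0,0,0,1,-0.1,9.2,-1.2,0,0,0,1,-0.1,9.2,-1.2,0,0,0,1,-0.1,9.2,-1.2,0,0,0,1]'

```text
time: 6.32
ee_pos: [0.5523, -0.0773, 0.0608]
tcp_rot: [-44.7, -0.4, 157.3]
wrist_force: [1.0, 0.2, 0.3]
opening: 0.0854
```

Run:
```python
from h import *
p,r,o=tool();print(np.round(o['q'],1),p,o['tcp_rot'])
rel(*pick(45,.022,.006),'g')
c=imaging.camera('wrist');cv2.imwrite('pics/wrist3.png',c['pixels'])
```

```text
[  5.8  27.6   2.   90.4 -38.5 -52.5] [ 0.55227128 -0.07727634  0.06083316] [-44.67550938  -0.41936914 157.28188445]
g shift cm [-0.01 -0.1   0.09] rotvec [-0.32  0.28  0.31]
```

View pics/wrist3.png

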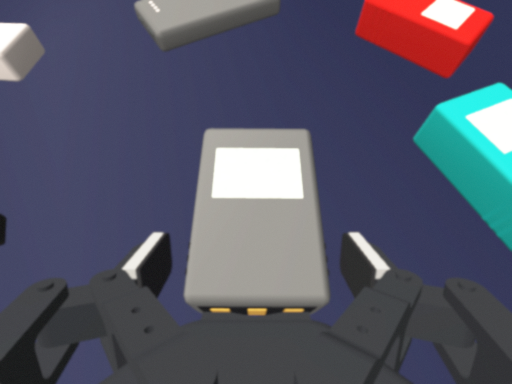

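Request:
arm_command --rows '[0,-0.2,0.1,0,0,0,1,0,-0.2,0.1,0,0,0,-1,0,-0.2,0.1,0,0,0,-1,0,-0.2,0.1,0,0,0,-1,0,-0.2,0.1,0,0,0,-1,0,-0.2,0.1,0,0,0,-1,0,-0.2,0.1,0,0,0,-1,0,-0.2,0.1,0,0,0,-1]' --force 80

```text
time: 7.03
ee_pos: [0.5532, -0.0764, 0.064]
tcp_rot: [-44.7, -0.3, 157.3]
wrist_force: [1.4, 5.1, 5.9]
opening: 0.0607
```

Run:
```python
from h import *
p,r,o=tool();print(p,o['tcp_rot'],o['opening'])
c=imaging.camera('wrist');cv2.imwrite('pics/wrist4.png',c['pixels'])
```

```text
[ 0.5531876  -0.07636119  0.06400893] [-44.74998267  -0.28837621 157.33541097] 0.060689779058184304
```

View pics/wrist4.png

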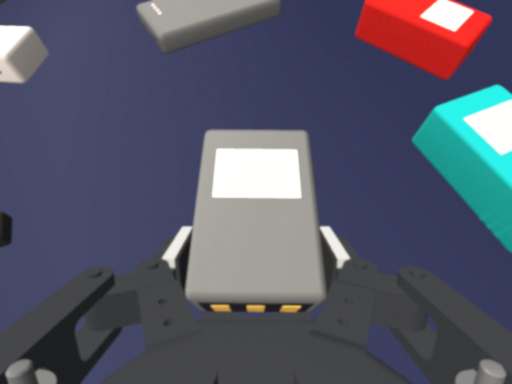

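Request:
arm_command --rows '[0,-0.7,0.7,0,0,0,-1,0,-1.8,1.8,0,0,0,-1,0,-3.5,3.5,0,0,0,-1,0,-5.5,5.5,0,0,0,-1,0,-7.5,7.5,0,0,0,-1,0,-9,9,0,0,0,-1,0,-9.5,9.5,0,0,0,-1,0,-9.5,9.5,0,0,0,-1]'

```text
time: 7.75
ee_pos: [0.5541, -0.0765, 0.1992]
tcp_rot: [-44.8, -0.2, 157.3]
wrist_force: [1.1, -0.7, -3.9]
opening: 0.061
```

```bash
cat >> h.py <<'E'
# stand battery on table: C bottom centre xy, yaw of bz
def stand(theta,a,dz,xy,bzyaw,h=0,back=0):
    s,c=np.sin(np.radians(theta)),np.cos(np.radians(theta));bx=up;bz=hv(bzyaw)
    f=-s*bx-c*bz;n=s*bz-c*bx
    G=np.array([xy[0],xy[1],.048+a+h])+bz*dz
    return G-.054*f-back*f, frame(f,n)
E
python3 - <<'E'
from h import *
p,r,o=tool();print(np.round(o['q'],1),p,o['tcp_rot'],o['opening'],o['wrist_force'],o['torque'])
rel(*stand(45,.022,.006,(.50,-.10),170,h=.12),'st')
print(stand(45,.022,.006,(.50,-.10),170,h=.12)[1].as_euler('xyz',degrees=True))
for n in ['wrist','scene']:
    c=imaging.camera(n);cv2.imwrite(f'pics/{n}5.png',c['pixels'])
E
```

```text
[  5.8  22.9  11.4 104.3 -38.5 -52.4] [ 0.5541096  -0.07654245  0.19920755] [-44.79794962  -0.21910265 157.27830302] 0.06100361986688164 [ 1.08910014 -0.68738514 -3.92505614] [ 1.04726595 -0.3611057   0.0154754 ]
st shift cm [8.41 1.69 5.72] rotvec [-7.514e+01  8.467e+01  5.000e-02]
[-135.    0.   80.]
```

View pics/scene5.png

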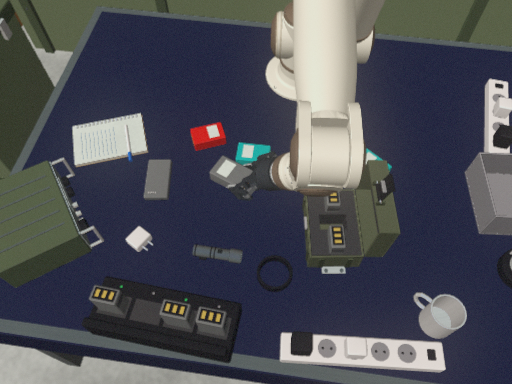

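View pics/wrist5.png

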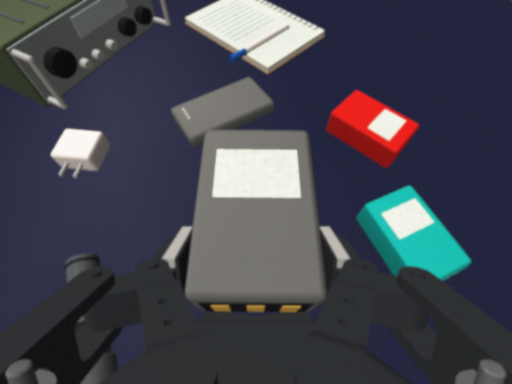

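Run:
```python
from h import *
rel([.5,-.09,.29],down(118),'A')
```

```text
A shift cm [ 4.48 -4.22  8.96] rotvec [-43.62  37.34 -15.13]
```

Request:
arm_command --rows '[0.6,-0.5,1.1,-5.4,4.6,-1.9,-1,1.1,-1,2.2,-10.9,9.3,-3.8,-1,1.7,-1.6,3.4,-16.4,14,-5.7,-1,2.2,-2.1,4.5,-21.8,18.7,-7.6,-1,2.8,-2.6,5.6,-27.3,23.3,-9.5,-1,3.4,-3.2,6.7,-32.7,28,-11.3,-1,3.9,-3.7,7.8,-38.2,32.7,-13.2,-1,4.5,-4.2,9,-43.6,37.3,-15.1,-1,4.5,-4.2,9,-43.6,37.3,-15.1,-1,4.5,-4.2,9,-43.6,37.3,-15.1,-1,4.5,-4.2,9,-43.6,37.3,-15.1,-1]'

```text
time: 8.77
ee_pos: [0.4995, -0.0906, 0.2894]
tcp_rot: [-89.8, 0.0, 118.1]
wrist_force: [0.6, -0.0, -2.9]
opening: 0.061
```

Run:
```python
from h import *
p,r,o=tool();print(np.round(o['q'],1),p,o['tcp_rot'],o['opening'])
rel(*stand(45,.022,.006,(.52,-.10),170,h=.10),'B')
```

```text
[-10.2  -1.    2.3  93.5  -0.2 -38.3] [ 0.49945169 -0.09057692  0.28943327] [-8.97818507e+01  3.32984491e-02  1.18133459e+02] 0.060958554492777386
B shift cm [0.93 8.13 2.08] rotvec [-43.49  36.17  14.87]
```

Request:
arm_command --rows '[0.1,1,0.3,-5.4,4.5,1.9,-1,0.2,2,0.5,-10.9,9,3.7,-1,0.3,3,0.8,-16.3,13.6,5.6,-1,0.5,4.1,1,-21.7,18.1,7.4,-1,0.6,5.1,1.3,-27.2,22.6,9.3,-1,0.7,6.1,1.6,-32.6,27.1,11.2,-1,0.8,7.1,1.8,-38,31.6,13,-1,0.9,8.1,2.1,-43.5,36.2,14.9,-1,0.9,8.1,2.1,-43.5,36.2,14.9,-1,0.9,8.1,2.1,-43.5,36.2,14.9,-1,0.9,8.1,2.1,-43.5,36.2,14.9,-1]'

```text
time: 9.68
ee_pos: [0.4777, -0.0919, 0.2112]
tcp_rot: [-135.1, 0.0, 80.1]
wrist_force: [0.8, 0.1, -2.1]
opening: 0.0606
```

Run:
```python
from h import *
p,r,o=tool();print(np.round(o['q'],1),p,o['tcp_rot'],o['opening'])
rel(*stand(45,.022,.006,(.52,-.10),170,h=0),'B0')
c=imaging.camera('scene');P=cloud(c);cv2.imwrite('pics/scene6.png',cv2.resize(c['pixels'][90:290,130:380],None,fx=3,fy=3))
m=(P[...,2]>.06)&(abs(P[...,0]-.52)<.05)&(abs(P[...,1]+.1)<.06)
ii=np.argwhere(m);print(ii.min(0),ii.max(0))
Q=P[m]
# far side face: normal of points facing +x
F=Q[(Q[:,2]<.19)];print(len(F),F.min(0),F.max(0))
```

```text
[-11.3 -43.  -47.4  40.4   1.   -1. ] [ 0.47767481 -0.0918552   0.21120591] [-1.35105220e+02  8.66420164e-03  8.00865626e+01] 0.060603678478439296
B0 shift cm [-0.07  7.19  7.37] rotvec [0.11 0.07 0.06]
[134 225] [193 272]
582 [ 0.48003162 -0.14011514  0.1002136 ] [ 0.54867043 -0.05054025  0.18989367]
```

View pics/scene6.png

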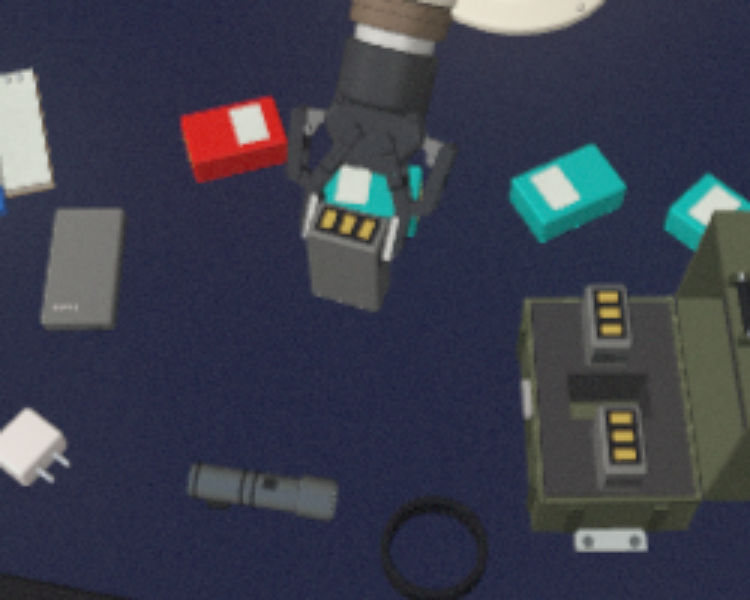

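Run:
```python
from h import *
rel(*stand(45,.022,.006,(.585,-.11),170,h=.03),'B1')
rel(*stand(45,.022,.006,(.585,-.11),170,h=0),'B0')
```

```text
B1 shift cm [0.09 9.77 0.73] rotvec [0.18 0.03 0.04]
B0 shift cm [ 0.09 11.88  2.86] rotvec [0.18 0.03 0.04]
```

Request:
arm_command --rows '[0,1.5,0.1,0,0,0,-1,0,3.5,0.2,0,0,0,-1,0,5.5,0.4,0,0,0,-1,0.1,7.5,0.5,0,0,0,-1,0.1,9,0.7,0,0,0,-1,0.1,9.8,0.7,0.2,0,0,-1,0.1,9.8,0.7,0.2,0,0,-1,0.1,9.8,0.7,0.2,0,0,-1]'

```text
time: 10.4
ee_pos: [0.542, -0.1028, 0.1369]
tcp_rot: [-134.9, -0.1, 79.9]
wrist_force: [-0.5, -0.0, -2.8]
opening: 0.0607
```

Run:
```python
from h import *
p,r,o=tool();print(np.round(o['q'],1),p,o['tcp_rot'],o['opening'])
rel(*stand(45,.022,.006,(.585,-.11),170,h=0),'B0')
c=imaging.camera('scene');P=cloud(c);cv2.imwrite('pics/scene7.png',cv2.resize(c['pixels'][110:260,170:340],None,fx=4,fy=4))
m=(P[...,2]>.04)&(P[...,2]<.12)&(abs(P[...,0]-.605)<.02)&(abs(P[...,1]+.11)<.028)
Q=P[m];mu=Q.mean(0);U,S,V=np.linalg.svd(Q-mu);print(len(Q),mu,V[2],S,'z',Q[:,2].min(),Q[:,2].max())
```

```text
[-11.  -28.6 -48.1  25.6   0.7  -0.6] [ 0.54204573 -0.10279556  0.13686461] [-1.34920204e+02 -6.66072587e-02  7.99438458e+01] 0.060708750780310364
B0 shift cm [0.03 1.99 2.07] rotvec [-0.08 -0.09  0.01]
321 [ 0.60600931 -0.11004989  0.08298989] [ 0.983306   -0.17990531  0.02726506] [0.42668476 0.2956071  0.03812208] z 0.04041463134886336 0.11999892908628373
```

View pics/scene7.png

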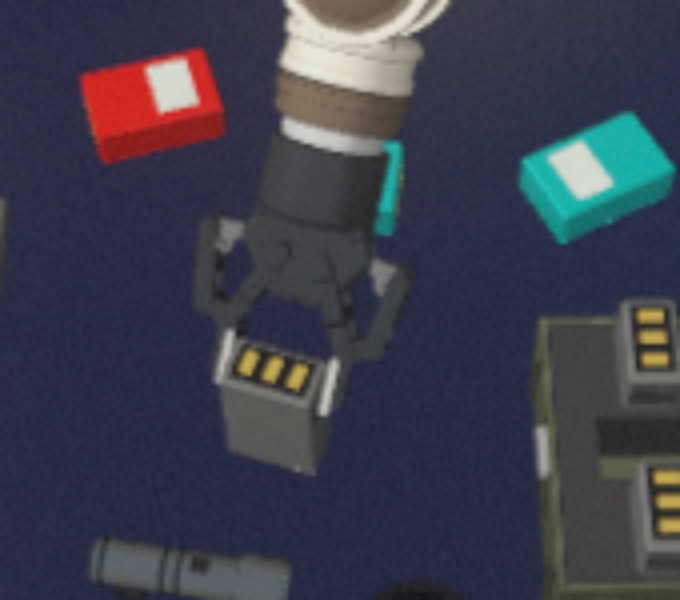

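Request:
arm_command --rows '[0,0.8,0.8,0,0,0,-1,0,1.5,1.5,0,0,0,-1,0,1.8,1.8,0,0,0,-1,0,1.9,1.9,0,0,0,-1,0,1.95,1.95,0,0,0,-1,0,1.95,1.95,0,0,0,-1]'

```text
time: 10.95
ee_pos: [0.5421, -0.1027, 0.1114]
tcp_rot: [-135.3, -0.1, 79.9]
wrist_force: [-4.3, 1.2, 6.6]
opening: 0.0607
```

Run:
```python
from h import *
p,r,o=tool();print(p,o['tcp_rot'],o['wrist_force'],o['torque'])
rel(*stand(45,.022,.006,(.585,-.11),170,h=0),'B0')
```

```text
[ 0.54206971 -0.10273156  0.11144902] [-1.35271801e+02 -8.41313621e-02  7.99086544e+01] [-4.33929213  1.15595096  6.55464975] [-0.02657068  0.72884698 -0.05153542]
B0 shift cm [0.03 0.18 0.28] rotvec [ 0.27 -0.12 -0.01]
```

Request:
arm_command --rows '[0,0,0,0,0,0,0.6,0,0,0,0,0,0,0.8,0,0,0,0,0,0,1,0,0,0,0,0,0,1,0,0,0,0,0,0,1,0,0,0,0,0,0,1]' --force 40

```text
time: 11.45
ee_pos: [0.5409, -0.1025, 0.1086]
tcp_rot: [-135.0, -0.1, 79.9]
wrist_force: [0.4, -0.8, 0.3]
opening: 0.0855
```

Run:
```python
from h import *
p,r,o=tool();print(p,o['tcp_rot'],o['wrist_force'],o['opening'])
c=imaging.camera('scene');P=cloud(c);cv2.imwrite('pics/scene8.png',cv2.resize(c['pixels'][110:260,170:340],None,fx=4,fy=4))
m=(P[...,2]>.015)&(P[...,2]<.09)&(abs(P[...,0]-.605)<.02)&(abs(P[...,1]+.11)<.028)
Q=P[m];mu=Q.mean(0);U,S,V=np.linalg.svd(Q-mu);print(len(Q),mu,V[2],S,'z',Q[:,2].min(),Q[:,2].max())
```

```text
[ 0.54085704 -0.10251411  0.10857854] [-1.35008110e+02 -1.11027086e-01  7.98914297e+01] [ 0.37013742 -0.83452884  0.32824083] 0.08552444212730954
269 [ 0.60659677 -0.10984095  0.05345495] [ 0.98571805 -0.1684003   0.00112797] [0.35258946 0.27140177 0.01453865] z 0.015408995149513993 0.08972846583813532
```

View pics/scene8.png

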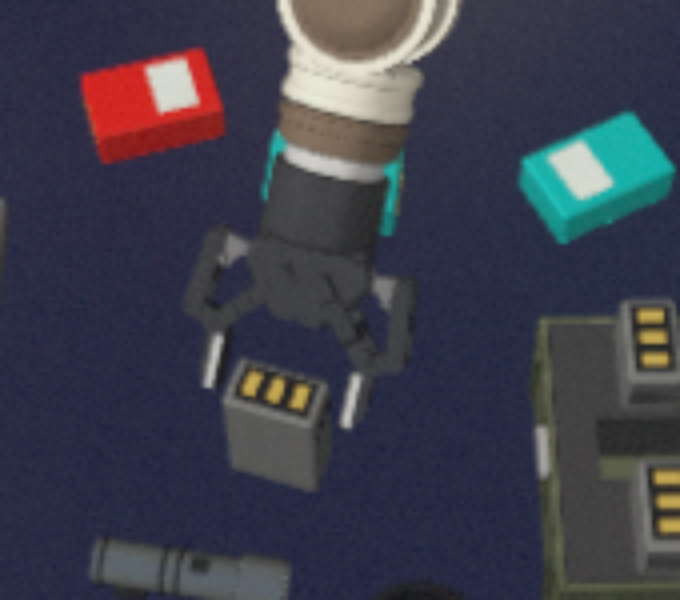

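Request:
arm_command --rows '[0,-1,0,0,0,0,1,0,-3,0,0,0,0,1,0,-5.5,0,0,0,0,1,0,-8,0,0,0,0,1,0,-10,-2,0,0,0,1,0,-12,-4,7,0,0,1,0,-14,-6,14,0,0,1,0,-15,-8,21,0,0,1,0,-15,-8,28,0,0,1,0,-15,-8,35,0,0,1,0,-15,-8,45,0,0,1,0,-15,-8,45,0,0,1]'

```text
time: 12.5
ee_pos: [0.493, -0.0943, 0.2712]
tcp_rot: [-89.6, -0.1, 79.9]
wrist_force: [1.3, 0.1, -0.2]
opening: 0.0852
```

Run:
```python
from h import *
p,r,o=tool();print(np.round(o['q'],1),p,o['tcp_rot'],o['wrist_force'])
for n in ['top','scene']:
    c=imaging.camera(n);P=cloud(c);cv2.imwrite(f'pics/{n}9.png',c['pixels'])
    m=(P[...,2]>.088)&(P[...,2]<.105)&(abs(P[...,0]-.59)<.06)&(abs(P[...,1]+.107)<.06)
    Q=P[m]
    if len(Q): print(n,cv2.minAreaRect((Q[:,:2]*1000).astype(np.float32)),np.median(Q,0),len(Q))
```

```text
[-10.9  -1.8  -0.5  91.7   0.1  -0.8] [ 0.4930254  -0.09429058  0.27117528] [-89.62786732  -0.11171444  79.89203324] [ 1.32441984  0.13319794 -0.17512174]
top ((602.348876953125, -112.30044555664062), (59.08926773071289, 8.724019050598145), 78.30854034423828) [ 0.60176355 -0.11336289  0.09518845] 66
scene ((588.9907836914062, -107.68492126464844), (61.325096130371094, 39.03520584106445), 81.18231201171875) [ 0.59202472 -0.10731836  0.09615046] 324
```

View pics/top9.png

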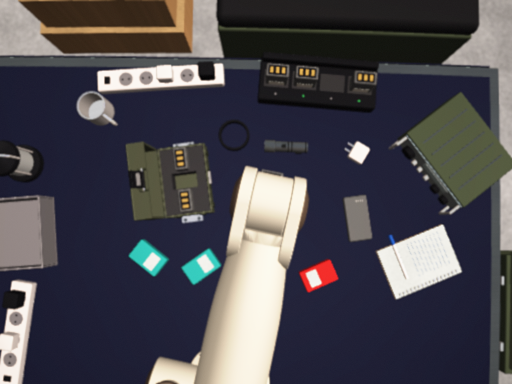

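Run:
```python
from h import *
rel([.5878,-.1083,.22],down(80.2),'above')
rel([.5878,-.1083,.137],down(80.2),'g')
```

```text
above shift cm [ 0.27  4.91 -9.55] rotvec [-0.26 -0.31  0.12]
g shift cm [ 0.26 13.21 -9.59] rotvec [-0.26 -0.31  0.12]
```

Request:
arm_command --rows '[0.1,1.5,-3,-0.3,-0.3,0.1,1,0.3,3,-6.5,-0.3,-0.3,0.1,1,0.3,4.9,-9.6,-0.3,-0.3,0.1,1,0.3,4.9,-9.6,-0.3,-0.3,0.1,1,0.3,4.9,-9.6,-0.3,-0.3,0.1,1]'

```text
time: 13.02
ee_pos: [0.5872, -0.1079, 0.2202]
tcp_rot: [-90.2, -0.0, 80.2]
wrist_force: [-0.7, -0.0, 0.1]
opening: 0.0851
```

Run:
```python
from h import *
rel([.5878,-.1083,.137],down(80.2),'g')
c=imaging.camera('wrist');cv2.imwrite('pics/wrist10.png',c['pixels'])
P=cloud(c)
m=(P[...,2]>.088)&(P[...,2]<.105)&(abs(P[...,0]-.59)<.06)&(abs(P[...,1]+.107)<.06)
Q=P[m]
if len(Q): print(cv2.minAreaRect((Q[:,:2]*1000).astype(np.float32)),np.median(Q,0),len(Q))
```

```text
g shift cm [-0.03  8.32 -0.04] rotvec [ 0.24 -0.    0.01]
((588.0820922851562, -109.54562377929688), (62.22489929199219, 34.9693717956543), 79.9417495727539) [ 0.58644428 -0.10918282  0.09615578] 3975
```

View pics/wrist10.png

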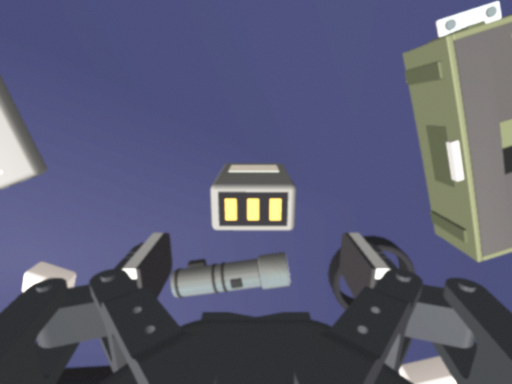

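Request:
arm_command --rows '[-0.05,3,0,0,0,0,1,-0.05,5.5,-0.05,0.2,0,0,1,-0.05,7.5,-0.05,0.2,0,0,1,-0.05,8.3,-0.05,0.2,0,0,1,-0.05,8.3,-0.05,0.2,0,0,1,-0.05,8.3,-0.05,0.2,0,0,0,-0.05,8.3,-0.05,0.2,0,0,-1,-0.05,8.3,-0.05,0.2,0,0,-1,-0.05,8.3,-0.05,0.2,0,0,-1,-0.05,8.3,-0.05,0.2,0,0,-1,-0.05,8.3,-0.05,0.2,0,0,-1,-0.05,8.3,-0.05,0.2,0,0,-1]' --force 80

```text
time: 14.07
ee_pos: [0.5889, -0.109, 0.1423]
tcp_rot: [-90.4, 0.0, 80.2]
wrist_force: [-2.1, -1.9, 7.1]
opening: 0.0602
```

Run:
```python
from h import *
p,r,o=tool();print(np.round(o['q'],1),p,o['tcp_rot'],o['wrist_force'])
c=imaging.camera('scene');cv2.imwrite('pics/scene11.png',cv2.resize(c['pixels'][110:260,170:340],None,fx=4,fy=4))
P=cloud(c)
m=(P[...,2]>.01)&(P[...,2]<.07)&(abs(P[...,0]-.605)<.02)&(abs(P[...,1]+.11)<.028)
Q=P[m];mu=Q.mean(0);U,S,V=np.linalg.svd(Q-mu);print(len(Q),mu,V[2])
```

```text
[-10.5  11.2  -0.8  77.6  -0.   -0.7] [ 0.58886783 -0.10900536  0.14231306] [-9.03574903e+01  2.14606699e-02  8.01788826e+01] [-2.10333912 -1.88355308  7.12603291]
207 [ 0.60696972 -0.10953334  0.04060125] [ 0.98551115 -0.1695041  -0.00601124]
```

View pics/scene11.png

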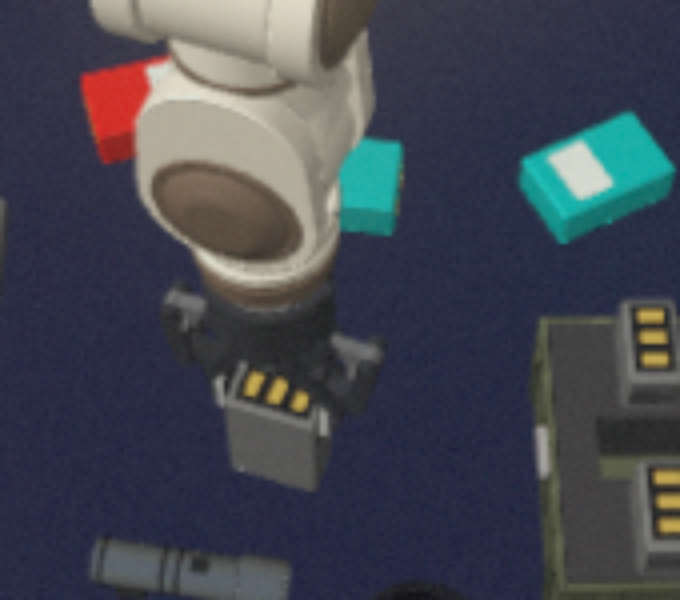

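Request:
arm_command --rows '[0,-1,0,0,0,0,-1,0,-3,0,0,0,0,-1,0,-6,0,0,0,0,-1,0,-9,0,0,0,0,-1,0,-12,0,0,0,0,-1,0,-14.5,0,0,0,0,-1,0,-15,0,0,0,0,-1,0,-15,0,0,0,0,-1]'

```text
time: 14.78
ee_pos: [0.5882, -0.1086, 0.2921]
tcp_rot: [-90.4, -0.0, 80.2]
wrist_force: [-0.0, -0.2, -3.8]
opening: 0.0601
```

Run:
```python
from h import *
p,r,o=tool();print(np.round(o['q'],1),p,o['tcp_rot'],o['wrist_force'],o['opening'])
rel([CELL[0],CELL[1],.285],down(98.7),'over')
```

```text
[-10.5  11.2  15.7  94.1   0.   -0.7] [ 0.58823767 -0.10857678  0.29208288] [-9.03671666e+01 -9.92152577e-03  8.01975837e+01] [-0.01377287 -0.21136406 -3.80035198] 0.06012727345567834
over shift cm [23.61  0.68  5.14] rotvec [  0.37 -18.5   -0.05]
```

Request:
arm_command --rows '[2,0,0.5,0.1,-2,0,-1,5,0,1.1,0.2,-4,0,-1,8,0,1.7,0.3,-6.5,0,-1,11.5,0,2.5,0.4,-9,0,-1,15,0,3.3,0.4,-12,0,-1,18.5,0,4,0.4,-15,0,-1,21.5,0,4.7,0.4,-17,0,-1,23,0,5,0.4,-18.5,0,-1,23.6,0,5.1,0.4,-18.5,0,-1,23.6,0,5.1,0.4,-18.5,0,-1,23.6,0,5.1,0.4,-18.5,0,-1]'

```text
time: 15.7
ee_pos: [0.5775, 0.1323, 0.2882]
tcp_rot: [-89.6, -0.0, 98.7]
wrist_force: [-0.4, -0.0, -2.3]
opening: 0.0605
```

Run:
```python
from h import *
p,r,o=tool();print(np.round(o['q'],1),p,o['tcp_rot'],o['wrist_force'],o['opening'])
rel([CELL[0],CELL[1],.285],down(98.7),'over')
for n in ['wrist','scene']:
    c=imaging.camera(n);P=cloud(c)
    cv2.imwrite(f'pics/{n}12.png',c['pixels'] if n=='wrist' else cv2.resize(c['pixels'][110:310,270:480],None,fx=3,fy=3))
    m=(P[...,2]>.235)&(P[...,2]<.255)&(abs(P[...,0]-CELL[0])<.05)&(abs(P[...,1]-CELL[1])<.05)
    Q=P[m];
    if len(Q)>20: print(n,'battop',cv2.minAreaRect((Q[:,:2]*1000).astype(np.float32)),np.median(Q,0))
    for s in (-1,1):
        ctr=CELL-s*.058*np.array([.988,.151,0])
        m=(P[...,2]>.097)&(P[...,2]<.112)&(np.hypot(P[...,0]-ctr[0],P[...,1]-ctr[1])<.045)
        Q=P[m]
        if len(Q)>20: print(n,'nb',cv2.minAreaRect((Q[:,:2]*1000).astype(np.float32)))
```

```text
[12.9 10.9 15.  94.4  0.   4.2] [0.5774849  0.13228424 0.28817998] [-8.96297591e+01 -1.20570969e-02  9.86629271e+01] [-0.44159911 -0.01533956 -2.28283891] 0.06052491304737635
over shift cm [ 0.05  0.32 -0.04] rotvec [-0.37 -0.04  0.01]
wrist battop ((577.0985717773438, 132.54713439941406), (35.935882568359375, 88.04663848876953), 8.347472190856934) [0.57349587 0.13185751 0.24249167]
wrist nb ((520.7718505859375, 123.48597717285156), (61.41209030151367, 35.8685417175293), 9.225382804870605)
scene battop ((579.5443115234375, 133.310791015625), (36.2647705078125, 87.47545623779297), 13.099398612976074) [0.58318109 0.1366977  0.24279861]
scene nb ((636.367431640625, 142.2339324951172), (61.847137451171875, 36.45441818237305), 8.406697273254395)
```

View pics/wrist12.png

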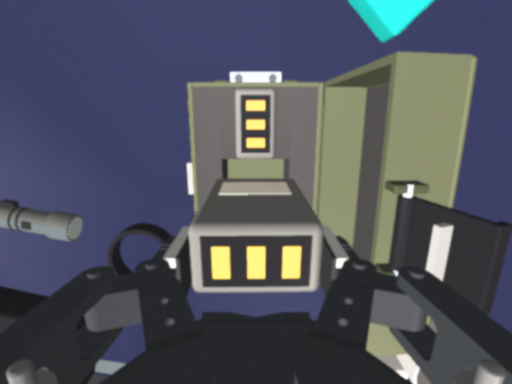

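View pics/scene12.png

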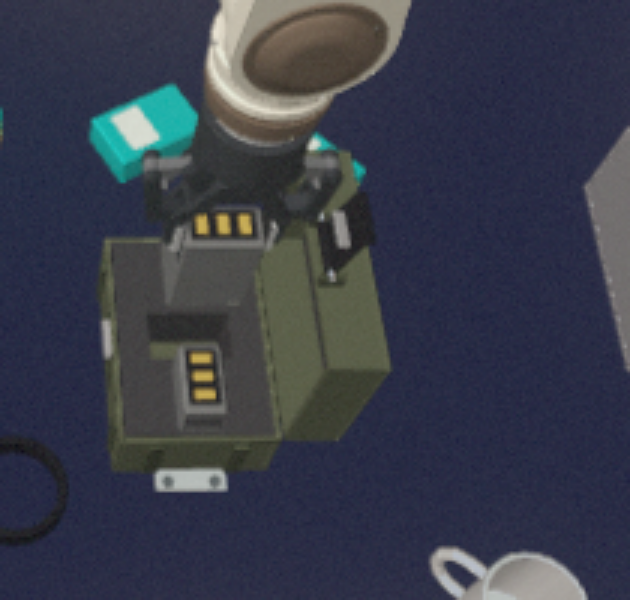

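```bash
cat >> h.py <<'E'
CX=hv(CY);CYV=hv(CY+90);C0=np.array([CELL[0],CELL[1],0])
def tocase(P): 
    D=P-C0;return np.stack([D@CX,D@CYV,D[...,2]],-1)
def fromcase(x,y,z): return C0+CX*x+CYV*y+up*z
def lidprof(P,lo=.05,hi=.095):
    Q=tocase(P.reshape(-1,3));
    m=(abs(Q[:,1])>lo)&(abs(Q[:,1])<hi)&(Q[:,2]>.075)&(Q[:,0]>-.1)&(Q[:,0]<.2)
    return Q[m]
E
python3 - <<'E'
from h import *
for n in ['top','scene']:
    c=np.load(f'{n}.npy',allow_pickle=True).item();Q=lidprof(cloud(c));Q=Q[Q[:,0]>.045]
    for z in np.arange(.08,.24,.01):
        S=Q[(Q[:,2]>=z)&(Q[:,2]<z+.01)]
        if len(S): print(n,round(z,3),len(S),np.percentile(S[:,0],[2,50,98]).round(3))
E
```

```text
top 0.08 10 [0.066 0.074 0.094]
top 0.09 7 [0.067 0.079 0.089]
top 0.1 8 [0.067 0.072 0.091]
top 0.11 7 [0.068 0.075 0.085]
top 0.12 9 [0.068 0.074 0.086]
top 0.13 8 [0.069 0.073 0.083]
top 0.14 4 [0.069 0.071 0.079]
top 0.15 4 [0.07  0.072 0.076]
top 0.16 4 [0.071 0.074 0.079]
top 0.17 4 [0.072 0.073 0.076]
top 0.18 3 [0.071 0.072 0.073]
top 0.19 541 [0.073 0.097 0.119]
top 0.2 126 [0.072 0.087 0.116]
scene 0.08 30 [0.07  0.094 0.109]
scene 0.09 28 [0.07  0.086 0.103]
scene 0.1 20 [0.071 0.082 0.1  ]
scene 0.11 26 [0.071 0.084 0.099]
scene 0.12 21 [0.071 0.081 0.093]
scene 0.13 18 [0.072 0.083 0.092]
scene 0.14 17 [0.072 0.079 0.09 ]
scene 0.15 17 [0.073 0.077 0.087]
scene 0.16 11 [0.074 0.08  0.083]
scene 0.17 7 [0.074 0.076 0.08 ]
scene 0.18 4 [0.074 0.075 0.077]
scene 0.19 521 [0.075 0.1   0.121]
scene 0.2 163 [0.075 0.087 0.116]
```

Request:
arm_command --rows '[0,2,0,-0.7,0,0,-1,0,4,-0.1,-0.7,0,0,-1,0,6,-0.1,-0.7,0,0,-1,0,7.2,-0.1,-0.7,0,0,-1,0,7.2,-0.1,-0.7,0,0,-1,0,7.2,-0.1,-0.7,0,0,-1]'

```text
time: 16.3
ee_pos: [0.5781, 0.1321, 0.2172]
tcp_rot: [-90.4, -0.0, 98.6]
wrist_force: [-0.2, 0.1, -2.1]
opening: 0.0606
```

Run:
```python
from h import *
p,r,o=tool();print(np.round(o['q'],1),p,o['tcp_rot'],o['wrist_force'],o['opening'])
rel([CELL[0],CELL[1],.1503],down(98.7),'floor')
c=imaging.camera('scene');P=cloud(c);cv2.imwrite('pics/scene13.png',cv2.resize(c['pixels'][160:290,290:430],None,fx=4.4,fy=4.4,interpolation=cv2.INTER_CUBIC))
Q=tocase(P.reshape(-1,3))
m=(abs(Q[:,0])<.045)&(Q[:,1]>-.03)&(Q[:,1]<-.008)&(Q[:,2]>.08)&(Q[:,2]<.15)
print('front face y',np.median(Q[m,1]),'x',np.percentile(Q[m,0],[1,99]),m.sum())
for z in (.08,.1,.12,.14):
    k=m&(abs(Q[:,2]-z)<.008);print(z,np.median(Q[k,1]),np.percentile(Q[k,0],[2,98]))
m=(abs(Q[:,0])<.05)&(Q[:,1]<-.03)&(Q[:,1]>-.09)&(Q[:,2]>.098)&(Q[:,2]<.11)
print('nb',cv2.minAreaRect((Q[m][:,:2]*1000).astype(np.float32)))
```

```text
[12.9  9.7  5.7 85.6  0.   4.2] [0.57814073 0.13211537 0.21722291] [-9.03679728e+01 -3.10757452e-02  9.86285013e+01] [-0.17977878  0.14618793 -2.14062901] 0.06060640708697376
floor shift cm [0.07 6.69 0.07] rotvec [ 0.37 -0.07  0.03]
front face y -0.018642755801238982 x [-0.03113509  0.02944556] 342
0.08 -0.018264930875670583 [-0.03080814  0.0280694 ]
0.1 -0.018885588772200985 [-0.03028912  0.0268495 ]
0.12 -0.018583445812824253 [-0.03069012  0.0280369 ]
0.14 -0.01857090571787377 [-0.03022489  0.02964866]
nb ((0.6489028930664062, -60.049095153808594), (36.952781677246094, 58.89700698852539), 0.030270708724856377)
```

View pics/scene13.png

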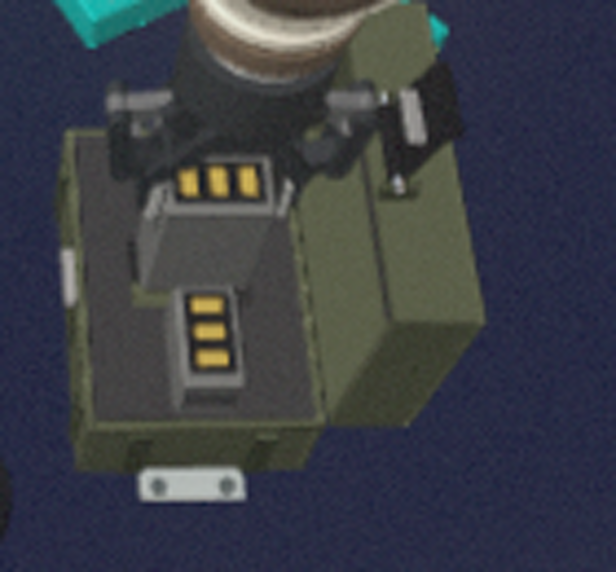

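Request:
arm_command --rows '[0.1,0.5,-0.1,0,0,0,-1,0.1,1.5,-0.1,0,0,0,-1,0.1,2.5,-0.1,0,0,0,-1,0.1,3.5,-0.1,0,0,0,-1,0.1,4.5,-0.1,0,0,0,-1,0.1,5.3,-0.1,0,0,0,-1,0.1,5.8,-0.1,0,0,0,-1,0.1,6.1,-0.1,0,0,0,-1,0.1,6.1,-0.1,0,0,0,-1]'

```text
time: 17.1
ee_pos: [0.5793, 0.134, 0.1554]
tcp_rot: [-90.4, -0.0, 98.7]
wrist_force: [0.2, -1.1, -2.5]
opening: 0.0602
```

Run:
```python
from h import *
p,r,o=tool();print(p,o['tcp_rot'],o['wrist_force'],o['torque'],o['opening'])
```

```text
[0.57928985 0.13404413 0.15544653] [-9.03597579e+01 -3.24768805e-02  9.86909739e+01] [ 0.20430192 -1.05125678 -2.54883178] [0.02969835 0.0145607  0.05234532] 0.060233301974684884
```

Request:
arm_command --rows '[0,0.2,0,0,0,0,-1,0,0.3,0,0,0,0,-1,0,0.4,0,0,0,0,-1,0,0.5,0,0,0,0,-1,0,0.5,0,0,0,0,-1]'

```text
time: 17.52
ee_pos: [0.5796, 0.1341, 0.1512]
tcp_rot: [-90.4, -0.0, 98.7]
wrist_force: [-0.3, -0.3, -2.5]
opening: 0.0608
```

Run:
```python
from h import *
c=imaging.camera('scene');P=cloud(c);cv2.imwrite('pics/scene14.png',cv2.resize(c['pixels'][160:290,290:430],None,fx=4.4,fy=4.4,interpolation=cv2.INTER_CUBIC))
Q=tocase(P.reshape(-1,3))
for lab,y0 in (('mid',0),('nb',-.0595)):
    m=(abs(Q[:,0])<.026)&(abs(Q[:,1]-y0)<.018)&(Q[:,2]>.09)&(Q[:,2]<.13)
    print(lab,np.percentile(Q[m,2],[20,50,80]),m.sum())
```

```text
mid [0.10427337 0.10565817 0.10728719] 197
nb [0.10217239 0.10396115 0.10570821] 208
```

View pics/scene14.png

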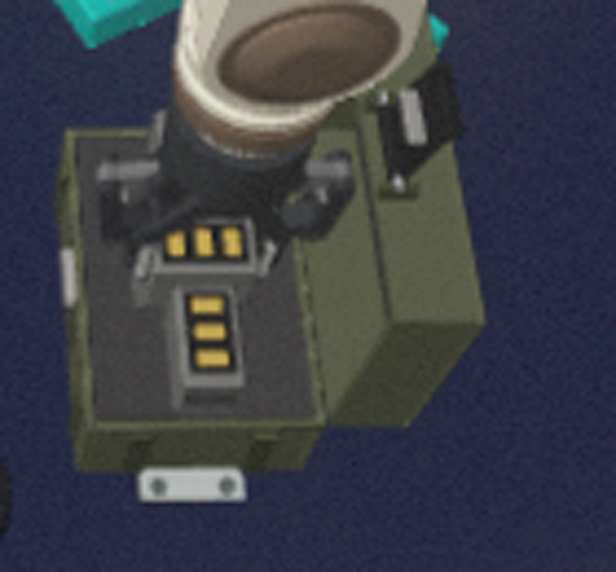

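1.7 mm higher than the neighbours; continue to contact.

Request:
arm_command --rows '[0,0.1,0,0,0,0,-1,0,0.2,0,0,0,0,-1,0,0.25,0,0,0,0,-1,0,0.25,0,0,0,0,-1]'

```text
time: 17.9
ee_pos: [0.5799, 0.1341, 0.1503]
tcp_rot: [-90.5, -0.0, 98.7]
wrist_force: [-2.2, -1.5, 6.7]
opening: 0.0607
```

Request:
arm_command --rows '[0,0,0,0,0,0,0.6,0,0,0,0,0,0,0.75,0,0,0,0,0,0,0.75,0,0,0,0,0,0,0.75,0,0,0,0,0,0,0.75]' --force 40

```text
time: 18.32
ee_pos: [0.5796, 0.1341, 0.1487]
tcp_rot: [-90.4, -0.0, 98.7]
wrist_force: [0.2, 0.0, -0.5]
opening: 0.0747
```

Request:
arm_command --rows '[0,-0.5,0,0,0,0,0.75,0,-1.5,0,0,0,0,0.75,0,-3.5,0,0,0,0,0.75,0,-6,0,0,0,0,0.75,0,-9,0,0,0,0,0.75,0,-12,0,0,0,0,0.75,0,-15,0,0,0,0,0.75,0,-18,0,0,0,0,0.75,0,-18,0,0,0,0,0.75,0,-18,0,0,0,0,0.75]'

```text
time: 19.15
ee_pos: [0.5787, 0.1339, 0.3316]
tcp_rot: [-90.7, -0.1, 98.7]
wrist_force: [0.3, -0.2, 0.1]
opening: 0.0749
```

Run:
```python
from h import *
p,r,o=tool();print(np.round(o['q'],1),p,o['tcp_rot'],o['wrist_force'],o['opening'])
for n in ['scene','wrist']:
    c=imaging.camera(n);P=cloud(c)
    cv2.imwrite(f'pics/{n}15.png',c['pixels'] if n=='wrist' else cv2.resize(c['pixels'][160:290,290:430],None,fx=4.4,fy=4.4,interpolation=cv2.INTER_CUBIC))
    Q=tocase(P.reshape(-1,3))
    for lab,y0 in (('mid',0),('nb',-.0595),('nb2',.0585)):
        m=(abs(Q[:,0])<.026)&(abs(Q[:,1]-y0)<.018)&(Q[:,2]>.09)&(Q[:,2]<.13)
        if m.sum()>20: print(n,lab,np.percentile(Q[m,2],[20,50,80]),m.sum(),cv2.minAreaRect((Q[m][:,:2]*1000).astype(np.float32)))
```

```text
[13.  11.4 20.3 98.3  0.   4.3] [0.57869698 0.1338791  0.33163759] [-9.06722803e+01 -5.76802554e-02  9.86930101e+01] [ 0.25728501 -0.21872608  0.05398748] 0.07489489712881386
scene mid [0.10274988 0.10451431 0.10613062] 231 ((0.2709236145019531, -2.090373992919922), (32.2480583190918, 51.358951568603516), 88.47706604003906)
scene nb [0.10265894 0.10425589 0.10607255] 206 ((0.6204013824462891, -59.509986877441406), (35.47172927856445, 36.75114822387695), 89.32062530517578)
scene nb2 [0.1021135  0.10428081 0.10581029] 177 ((0.7350139617919922, 58.44049835205078), (36.42384719848633, 35.84931182861328), 0.3742552399635315)
wrist mid [0.10341943 0.10434446 0.10502854] 1547 ((-0.08502769470214844, -1.7135601043701172), (32.58431625366211, 51.96315002441406), 89.58977508544922)
wrist nb [0.10362345 0.10438743 0.10509942] 929 ((-0.6176681518554688, -59.5084228515625), (36.040489196777344, 35.966156005859375), 0.05037865787744522)
wrist nb2 [0.10339902 0.10431584 0.10500584] 1294 ((-0.5125789642333984, 58.584190368652344), (35.781673431396484, 35.9518928527832), 89.95721435546875)
```

View pics/scene15.png

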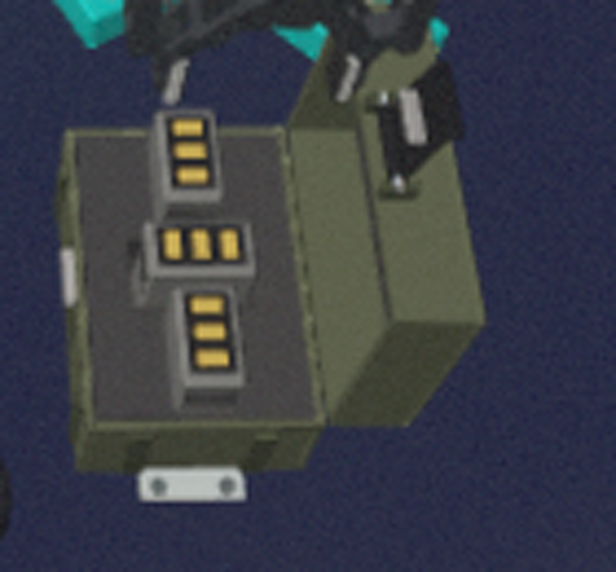

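View pics/wrist15.png

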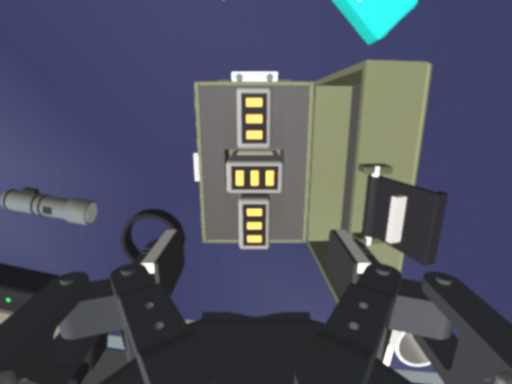

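Run:
```python
from h import *
w=[fromcase(0,.072,.34),fromcase(.165,.072,.34),fromcase(.155,.072,.243)]
print(w)
for i,x in enumerate(w): rel(x,down(98.7),i)
```

```text
[array([0.50662844, 0.12190922, 0.34      ]), array([0.4816704 , 0.28501071, 0.34      ]), array([0.48318301, 0.27512577, 0.243     ])]
0 shift cm [-0.09 -1.2   7.25] rotvec [ 0.41 -0.01  0.04]
1 shift cm [16.41 -1.19  7.25] rotvec [ 0.41 -0.01  0.04]
2 shift cm [15.4   8.51  7.32] rotvec [ 0.41 -0.01  0.04]
```

Request:
arm_command --rows '[0,-1.2,2,0.4,0,0,-1,0,-1.2,5,0.4,0,0,-1,1,-1.2,7.2,0.4,0,0,-1,4,-1.2,7.3,0.4,0,0,-1,7,-1.2,7.3,0.4,0,0,-1,10,-1.2,7.3,0.4,0,0,-1,13,-1.2,7.3,0.4,0,0,-1,15.5,-1.2,7.3,0.4,0,0,-1,16.4,-1.2,7.3,0.4,0,0,-1,16.4,-1.2,7.3,0.4,0,0,-1,16.4,-1.2,7.3,0.4,0,0,-1]'

```text
time: 20.17
ee_pos: [0.4811, 0.2846, 0.3394]
tcp_rot: [-89.9, 0.0, 98.7]
wrist_force: [-0.3, 0.1, 0.0]
opening: -0.0002
```

Run:
```python
from h import *
p,r,o=tool();print(np.round(o['q'],1),p,o['tcp_rot'],o['wrist_force'],o['opening'])
rel(fromcase(.155,.072,.243),down(98.7),'W3')
c=imaging.camera('scene');P=cloud(c);cv2.imwrite('pics/scene16.png',cv2.resize(c['pixels'][100:300,270:480],None,fx=3,fy=3))
c=imaging.camera('wrist');cv2.imwrite('pics/wrist16.png',c['pixels'])
```

```text
[30.6  7.3 16.6 99.4  0.  21.9] [0.48113963 0.28457424 0.33944531] [-8.99357832e+01  1.94171141e-02  9.87427269e+01] [-0.31945661  0.09033455  0.00886066] -0.00018172445606949407
W3 shift cm [-0.96  9.64 -0.07] rotvec [-0.06  0.04 -0.02]
```

View pics/scene16.png

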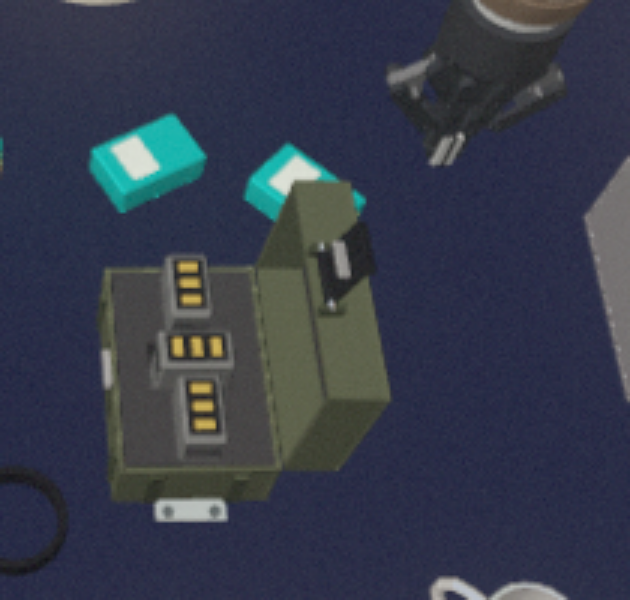

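View pics/wrist16.png

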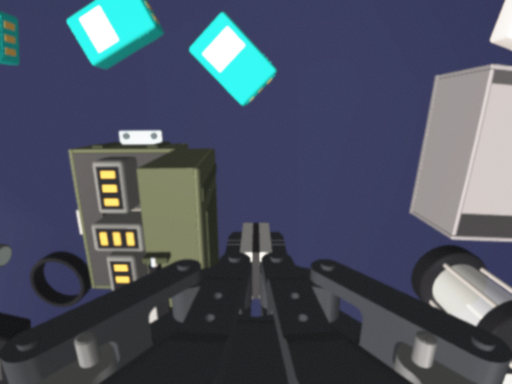

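Run:
```python
from h import *
p0=fromcase(.155,.072,.257)
rel(p0,down(98.7),'W3')
a0=(.155,.257)
for al in [1.62,1.5,1.35,1.2,1.05,.9,.75,.6,.45,.3,.2,.1,0]:
    x=.067-.12*np.cos(al)+.048*np.sin(al)+.014; z=.066+.12*np.sin(al)+.048*np.cos(al)+.073
    print(al,'rel from W3: x %.2f y %.2f'%((x-a0[0])*100,-(z-a0[1])*100))
```

```text
W3 shift cm [-0.88  8.31 -0.04] rotvec [-0.01 -0.06  0.01]
1.62 rel from W3: x -2.02 y 0.05
1.5 rel from W3: x -3.46 y -0.51
1.35 rel from W3: x -5.34 y -0.96
1.2 rel from W3: x -7.27 y -1.12
1.05 rel from W3: x -9.21 y -1.00
0.9 rel from W3: x -11.10 y -0.58
0.75 rel from W3: x -12.91 y 0.11
0.6 rel from W3: x -14.59 y 1.06
0.45 rel from W3: x -16.12 y 2.26
0.3 rel from W3: x -17.45 y 3.67
0.2 rel from W3: x -18.21 y 4.71
0.1 rel from W3: x -18.86 y 5.83
0 rel from W3: x -19.40 y 7.00
```

Request:
arm_command --rows '[-0.5,3,-0.1,0,0,0,-1,-1,6,-0.1,0,0,0,-1,-1,8.2,-0.1,0,0,0,-1,-1,8.2,-0.1,0,0,0,-1,-1,8.2,-0.1,0,0,0,-1]'

```text
time: 20.68
ee_pos: [0.4837, 0.2739, 0.2581]
tcp_rot: [-89.9, -0.0, 98.6]
wrist_force: [0.7, -0.1, 0.5]
opening: -0.0003
```

Request:
arm_command --rows '[-1,0.1,0,0,0,0,-1,-1.9,0.1,0,0,0,0,-1,-2.6,-0.2,0,0,0,0,-1,-3.4,-0.4,0,0,0,0,-1,-4.3,-0.7,0,0,0,0,-1,-5.2,-0.9,0,0,0,0,-1,-6.2,-1,0,0,0,0,-1,-7.2,-1.1,0,0,0,0,-1,-8.1,-1,0,0,0,0,-1,-9.1,-0.9,0,0,0,0,-1,-9.1,-0.9,0,0,0,0,-1]'

```text
time: 21.6
ee_pos: [0.4978, 0.1833, 0.2673]
tcp_rot: [-90.0, 0.0, 98.6]
wrist_force: [-0.1, -0.2, 0.1]
opening: 0.0002
```

Run:
```python
from h import *
p,r,o=tool();print(np.round(o['q'],1),p,tocase(p),o['tcp_rot'],o['wrist_force'],o['opening'])
c=imaging.camera('scene');P=cloud(c);cv2.imwrite('pics/scene17.png',cv2.resize(c['pixels'][100:300,270:480],None,fx=3,fy=3))
Q=tocase(P.reshape(-1,3))
m=(Q[:,1]<-.04)&(Q[:,1]>-.094)&(Q[:,2]>.115)&(Q[:,0]>-.08)&(Q[:,0]<.14)
S=Q[m][:,[0,2]];mu=S.mean(0);V=np.linalg.svd(S-mu,full_matrices=False)[2];print(len(S),mu,V,S[np.argmax(S[:,1])],np.degrees(np.arctan2(V[0,1],-V[0,0])))
```

```text
[20.2  1.7  2.5 90.9 -0.  11.6] [0.49775689 0.183308   0.26726403] [0.06203424 0.07148224 0.26726403] [-9.00167186e+01  2.11586920e-02  9.86038339e+01] [-0.10172679 -0.18645918  0.11762587] 0.00021867983440496895
664 [0.04200082 0.18606083] [[-0.75258464  0.65849552]
 [-0.65849552 -0.75258464]] [0.04420056 0.20961719] 41.18523366142246
```

View pics/scene17.png

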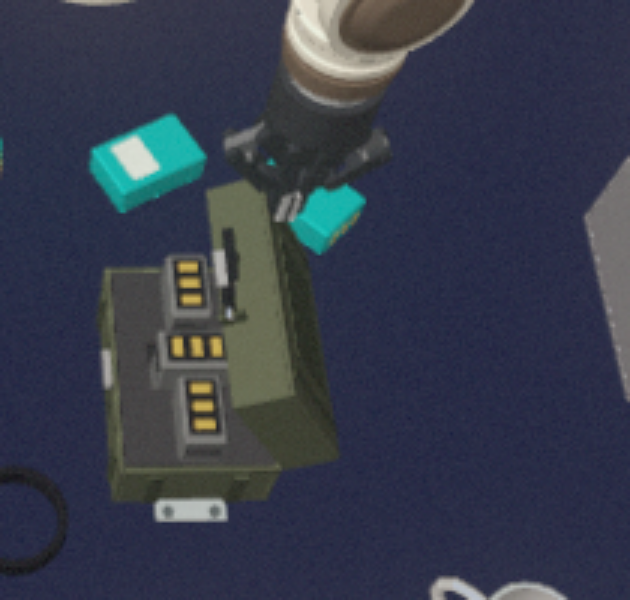

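Request:
arm_command --rows '[-0.9,0.2,0,0,0,0,-1,-1.8,0.4,0,0,0,0,-1,-2.7,0.7,0,0,0,0,-1,-3.6,1.1,0,0,0,0,-1,-4.5,1.6,0,0,0,0,-1,-5.3,2.1,0,0,0,0,-1,-6.1,2.7,0,0,0,0,-1,-6.8,3.3,0,0,0,0,-1,-7.5,4,0,0,0,0,-1,-8.2,4.7,0,0,0,0,-1,-8.9,5.7,0,0,0,0,-1,-8.9,5.7,0,0,0,0,-1]'

```text
time: 22.65
ee_pos: [0.5104, 0.096, 0.2077]
tcp_rot: [-89.8, -0.0, 98.6]
wrist_force: [-0.3, 0.1, -0.1]
opening: -0.0001
```

Run:
```python
from h import *
p,r,o=tool();print(np.round(o['q'],1),p,tocase(p),o['tcp_rot'],o['wrist_force'],o['opening'])
c=imaging.camera('scene');P=cloud(c);cv2.imwrite('pics/scene18.png',cv2.resize(c['pixels'][100:300,270:480],None,fx=3,fy=3))
Q=tocase(P.reshape(-1,3))
m=(Q[:,1]<.03)&(Q[:,1]>-.094)&(Q[:,2]>.11)&(Q[:,0]>-.055)&(Q[:,0]<.06)
S=Q[m][:,[0,2]];mu=S.mean(0);V=np.linalg.svd(S-mu,full_matrices=False)[2];print(len(S),mu,V)
```

```text
[10.6  0.1 -5.6 84.5  0.   2. ] [0.5104327  0.09595157 0.20768387] [-0.02623442  0.07216588  0.20768387] [-8.98313759e+01 -9.63979502e-03  9.86342043e+01] [-0.31648132  0.12197948 -0.06903227] -0.00012630177696454765
5267 [-0.00936311  0.35221721] [[ 0.04379887 -0.99904037]
 [ 0.99904037  0.04379887]]
```

View pics/scene18.png

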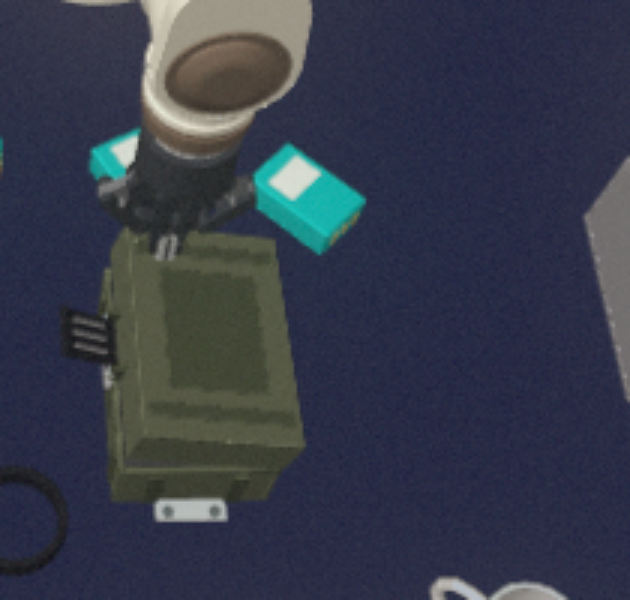

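Request:
arm_command --rows '[-0.4,0.7,0,0,0,0,-1,-0.8,1.3,0,0,0,0,-1,-1,1.8,0,0,0,0,-1,-1,2.1,0,0,0,0,-1,-1,2.2,0,0,0,0,-1,-1,2.2,0,0,0,0,-1]'

```text
time: 23.2
ee_pos: [0.5124, 0.0875, 0.1878]
tcp_rot: [-90.0, -0.0, 98.7]
wrist_force: [0.9, 0.5, -0.4]
opening: -0.0001
```

```bash
cat >> h.py <<'E'
def lidtop(P):
    Q=tocase(P.reshape(-1,3))
    m=(Q[:,1]<.03)&(Q[:,1]>-.09)&(Q[:,2]>.09)&(Q[:,2]<.16)&(Q[:,0]>-.06)&(Q[:,0]<.06)
    S=Q[m];A=np.c_[S[:,0],np.ones(len(S))];k=np.linalg.lstsq(A,S[:,2],rcond=None)[0]
    print('lid slope rad',-k[0].round(4),'z at 0',k[1].round(4),len(S))
E
python3 - <<'E'
from h import *
p,r,o=tool();print(p,tocase(p),o['tcp_rot'],o['wrist_force'],o['opening'])
c=imaging.camera('scene');P=cloud(c);cv2.imwrite('pics/scene19.png',cv2.resize(c['pixels'][100:300,270:480],None,fx=3,fy=3))
lidtop(P)
E
```

```text
[0.51235786 0.08751972 0.18778516] [-0.03486045  0.07153828  0.18778516] [-8.99822045e+01 -4.91093040e-02  9.86973721e+01] [ 0.8995128   0.4803225  -0.36849872] -0.00012859850339109604
lid slope rad 0.0073 z at 0 0.1155 2161
```

View pics/scene19.png

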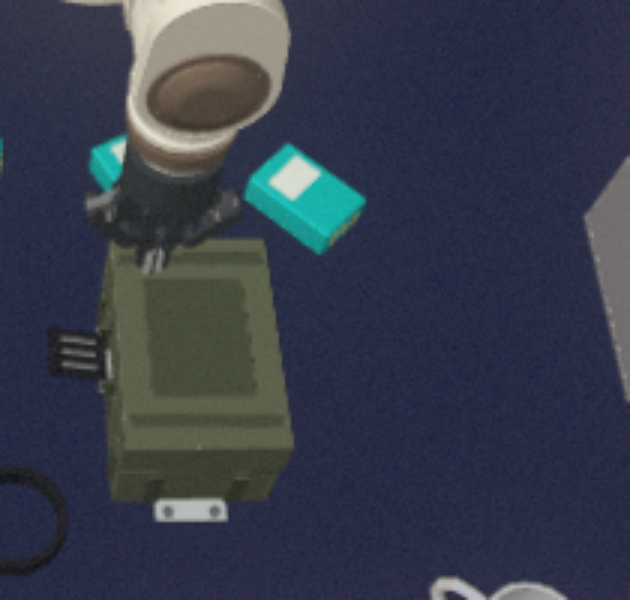

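Almost shut; press lightly until it meets the rim.

Request:
arm_command --rows '[0,0.1,0,0,0,0,-1,0,0.2,0,0,0,0,-1,0,0.3,0,0,0,0,-1,0,0.3,0,0,0,0,-1]'

```text
time: 23.58
ee_pos: [0.5126, 0.0875, 0.1866]
tcp_rot: [-90.1, -0.0, 98.7]
wrist_force: [-3.8, -0.9, 10.2]
opening: -0.0002
```

Run:
```python
from h import *
p,r,o=tool();print(p,o['wrist_force'])
c=imaging.camera('scene');lidtop(cloud(c))
```

```text
[0.51260639 0.08753134 0.18661554] [-3.78886372 -0.88987546 10.23617972]
lid slope rad 0.001 z at 0 0.115 2167
```

Request:
arm_command --rows '[0,-1,0,0,0,0,-1,0,-3,0,0,0,0,-1,0,-6,0,0,0,0,-1,0,-9,0,0,0,0,-1,0,-10,0,0,0,0,-1,0,-10,0,0,0,0,-1]'

```text
time: 24.13
ee_pos: [0.5133, 0.0875, 0.2885]
tcp_rot: [-90.3, -0.0, 98.7]
wrist_force: [-0.4, -0.2, 0.0]
opening: -0.0
```

Run:
```python
from h import *
p,r,o=tool();print(np.round(o['q'],1),p,o['wrist_force'])
for n in ('scene','wrist'):
    c=imaging.camera(n);P=cloud(c)
    if n=='scene': lidtop(P)
    for t in ('latch_tip','front_pin'):
        for x in models.spot_point(t,n)[:1]: print(n,t,x['conf'],tocase(px2w(c,*np.clip(x['location'],0,[511,383]))).round(4))
    Q=tocase(P.reshape(-1,3))
    m=(abs(Q[:,1])<.035)&(Q[:,0]<-.075)&(Q[:,0]>-.14)&(Q[:,2]>.055)&(Q[:,2]<.13)
    S=Q[m]
    if len(S)>10:
        print(len(S),S.min(0),S.max(0))
        for x in np.arange(-.135,-.075,.01):
            k=(S[:,0]>=x)&(S[:,0]<x+.01)
            if k.sum(): print(round(x,3),np.median(S[k,2]).round(4),np.percentile(S[k,1],[2,98]).round(4),k.sum())
rel(fromcase(-.117,0,.25),down(188.7),'latch above')
```

```text
[ 9.7  0.4  3.6 92.9  0.   1. ] [0.51328604 0.08754194 0.28848193] [-0.37166328 -0.16582221  0.02358836]
lid slope rad 0.0013 z at 0 0.1151 2169
scene latch_tip 0.75 [-0.1197 -0.0005  0.1005]
scene front_pin 0.6 [-0.0711  0.0086  0.0753]
309 [-0.12183025 -0.02977814  0.06964588] [-0.07503552  0.02902054  0.10356477]
-0.125 0.0961 [-0.0226  0.0198] 50
-0.115 0.0909 [-0.0216  0.0206] 61
-0.105 0.0884 [-0.022   0.0196] 63
-0.095 0.085 [-0.0227  0.0212] 58
-0.085 0.0823 [-0.0293  0.0269] 77
wrist latch_tip 0.61 [-0.1191  0.0049  0.0959]
wrist front_pin 0.77 [-0.0783  0.0004  0.0806]
1630 [-0.12274925 -0.02195119  0.07012412] [-0.07502357  0.02941467  0.09853987]
-0.125 0.0957 [-0.0081  0.0217] 245
-0.115 0.0901 [-0.0078  0.0216] 296
-0.105 0.0874 [-0.0099  0.0215] 302
-0.095 0.0848 [-0.0208  0.0217] 378
-0.085 0.0819 [-0.0194  0.0288] 409
latch above shift cm [-8.2   3.34 -7.19] rotvec [-7.000e-02 -9.001e+01  1.200e-01]
```

Request:
arm_command --rows '[-1,0,-1,0,-7,0,-1,-2,0,-2,0,-14,0,-1,-3,0,-3,0,-21,0,-1,-4,0,-4,0,-28,0,-1,-5,0,-5,0,-35,0,-1,-6,0,-6,0,-42,0,-1,-7,0,-7,0,-49,0,-1,-8,0,-7.2,0,-56,0,-1,-8.5,0,-7.2,0,-63,0,-1,-8.5,0,-7.2,0,-70,0,-1,-8.5,0,-7.2,0,-77,0,-1,-8.5,0,-7.2,0,-84,0,-1]'

```text
time: 25.43
ee_pos: [0.5964, 0.014, 0.2839]
tcp_rot: [-90.0, -0.1, -177.0]
wrist_force: [0.3, -0.7, -0.3]
opening: 0.0002
```

Run:
```python
from h import *
p,r,o=tool();print(np.round(o['q'],1),p,tocase(p))
rel(fromcase(-.12,0,.18),down(188.7),'latch above')
```

```text
[  1.3  11.2  14.8  93.7   0.  -91.7] [0.59637144 0.01398083 0.28393491] [-0.12026116 -0.00038507  0.28393491]
latch above shift cm [ 2.000e-02  1.039e+01 -1.000e-02] rotvec [ 0.05 -5.68  0.09]
```

Request:
arm_command --rows '[0,1,0,0,-5.7,0,-1,0,4,0,0,-5.7,0,-1,0,7,0,0,-5.7,0,-1,0,9.5,0,0,-5.7,0,-1,0,10.2,0,0,-5.7,0,-1,0,10.2,0,0,-5.7,0,-1,0,10.2,0,0,-5.7,0,-1]'

```text
time: 26.02
ee_pos: [0.5965, 0.0143, 0.1837]
tcp_rot: [-90.0, 0.0, -171.6]
wrist_force: [0.3, 0.9, 0.6]
opening: 0.0
```

Run:
```python
from h import *
p,r,o=tool();print(p,tocase(p),o['tcp_rot'],o['wrist_force'])
c=imaging.camera('scene');cv2.imwrite('pics/scene20.png',cv2.resize(c['pixels'][100:300,220:430],None,fx=3,fy=3));lidtop(cloud(c))
```

```text
[0.59654246 0.0142564  0.18372061] [-0.12001463 -0.00059581  0.18372061] [-9.00372829e+01  8.96462738e-03 -1.71610532e+02] [0.3054908  0.91824857 0.60751739]
lid slope rad 0.0007 z at 0 0.1151 2153
```

View pics/scene20.png

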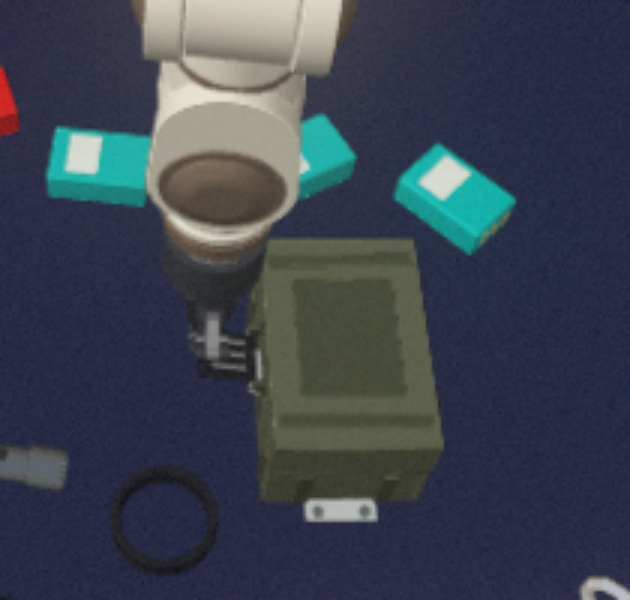

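Request:
arm_command --rows '[0,0.8,0,0,0,0,-1,0,1.3,0,0,0,0,-1,0,1.8,0,0,0,0,-1,0,2.3,0,0,0,0,-1,0,2.8,0,0,0,0,-1]'

```text
time: 26.48
ee_pos: [0.5971, 0.0135, 0.1559]
tcp_rot: [-89.9, 0.1, -171.6]
wrist_force: [1.3, -5.9, 7.6]
opening: -0.0001
```

Request:
arm_command --rows '[0,0.5,0,0,0,0,-1,0,1,0,0,0,0,-1,0,1.5,0,0,0,0,-1,0,2,0,0,0,0,-1]'

```text
time: 26.82
ee_pos: [0.597, 0.0144, 0.1359]
tcp_rot: [-90.1, 0.1, -171.6]
wrist_force: [-0.4, 5.0, 6.4]
opening: -0.0
```

Run:
```python
from h import *
p,r,o=tool();print(p,tocase(p),o['tcp_rot'],o['wrist_force'])
c=imaging.camera('scene');cv2.imwrite('pics/scene21.png',cv2.resize(c['pixels'][100:300,220:430],None,fx=3,fy=3));lidtop(cloud(c))
```

```text
[0.59703635 0.01437597 0.13591107] [-0.11997113 -0.0011021   0.13591107] [-9.00609219e+01  1.37079846e-01 -1.71615404e+02] [-0.40035709  4.98691685  6.43664049]
lid slope rad 0.0011 z at 0 0.1151 2167
```

View pics/scene21.png

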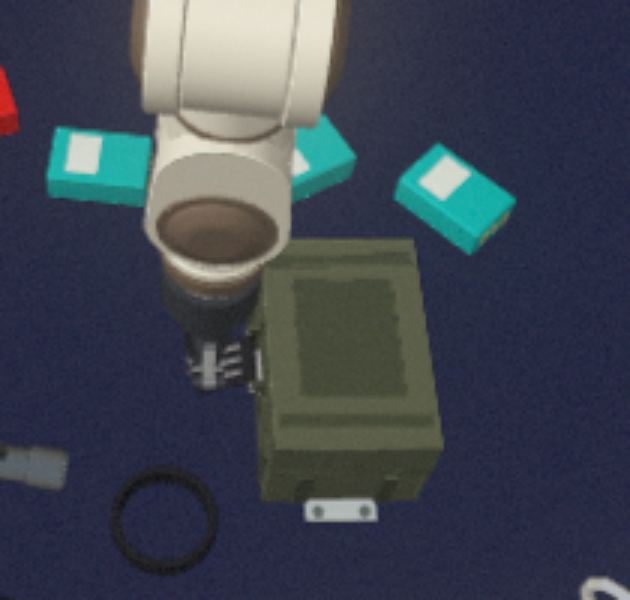

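Request:
arm_command --rows '[0,0.5,0,0,0,0,-1,0,1,0,0,0,0,-1,0,1.5,0,0,0,0,-1,0,2,0,0,0,0,-1,0,2,0,0,0,0,-1]'

```text
time: 27.28
ee_pos: [0.5959, 0.0142, 0.1134]
tcp_rot: [-90.0, -0.1, -171.6]
wrist_force: [-0.5, -0.4, -0.4]
opening: 0.0004
```

Run:
```python
from h import *
p,r,o=tool();print(p,tocase(p),o['tcp_rot'],o['wrist_force'])
c=imaging.camera('scene');cv2.imwrite('pics/scene22.png',cv2.resize(c['pixels'][100:300,220:430],None,fx=3,fy=3));lidtop(cloud(c))
```

```text
[0.5958592  0.01421261 0.11340117] [-1.19954555e-01  8.62201835e-05  1.13401169e-01] [-9.00421111e+01 -1.21258812e-01 -1.71611540e+02] [-0.49575494 -0.42425516 -0.4478781 ]
lid slope rad -0.0001 z at 0 0.1151 2167
```

View pics/scene22.png

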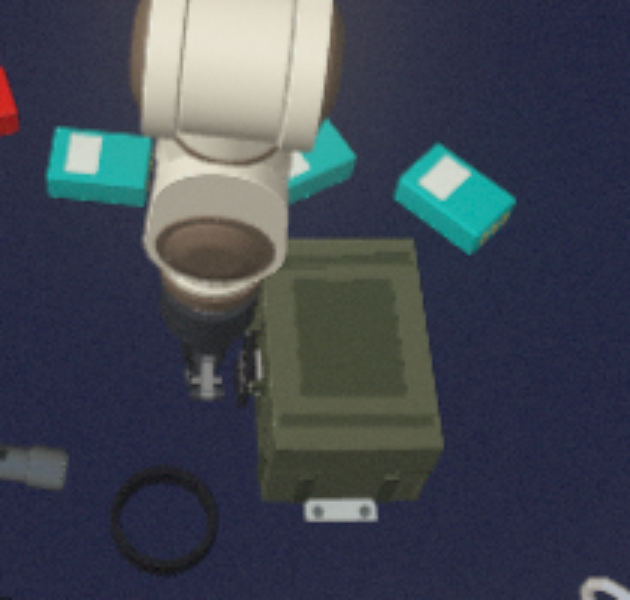

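Snapped over. Move away (outward, then up) and check.

Request:
arm_command --rows '[0,0,1,0,0,0,-1,0,-2,2,0,0,0,-1,0,-5,3,0,0,0,-1,0,-9,5,0,0,0,-1,0,-12,8,0,0,0,-1,0,-15,11,0,0,0,-1,0,-17,14,0,0,0,-1,0,-17,16,0,0,0,-1,0,-17,16,0,0,0,-1,0,-17,16,0,0,0,-1]'

```text
time: 28.17
ee_pos: [0.6198, -0.1458, 0.285]
tcp_rot: [-90.0, 0.0, -171.7]
wrist_force: [0.1, -0.3, -0.0]
opening: 0.0001
```

Run:
```python
from h import *
p,r,o=tool();print(np.round(o['q'],1),p,tocase(p),o['wrist_force'])
c0=np.load('scene.npy',allow_pickle=True).item()
for n in ('scene','top','wrist'):
    c=imaging.camera(n);P=cloud(c);cv2.imwrite(f'pics/{n}23.png',c['pixels'] if n!='scene' else cv2.resize(c['pixels'][90:330,100:430],None,fx=2.4,fy=2.4,interpolation=cv2.INTER_CUBIC))
    if n!='wrist': lidtop(P)
    Q=tocase(P.reshape(-1,3))
    m=(abs(Q[:,1])<.02)&(Q[:,0]<-.067)&(Q[:,0]>-.14)&(Q[:,2]>.02)&(Q[:,2]<.13)
    S=Q[m]
    if len(S): print(n,len(S),S.min(0).round(3),S.max(0).round(3))
```

```text
[ -13.2   17.    21.9   94.9    0.  -111.5] [ 0.61984836 -0.14579067  0.28503993] [-0.28174544  0.0005753   0.28503993] [ 0.12296785 -0.27237445 -0.03585741]
lid slope rad -0.0016 z at 0 0.1151 2170
scene 115 [-0.086 -0.02   0.022] [-0.067  0.019  0.084]
lid slope rad 0.0011 z at 0 0.1145 1940
top 136 [-0.087 -0.02   0.028] [-0.067  0.019  0.114]
wrist 45 [-0.088 -0.008  0.029] [-0.084  0.004  0.034]
```

View pics/scene23.png

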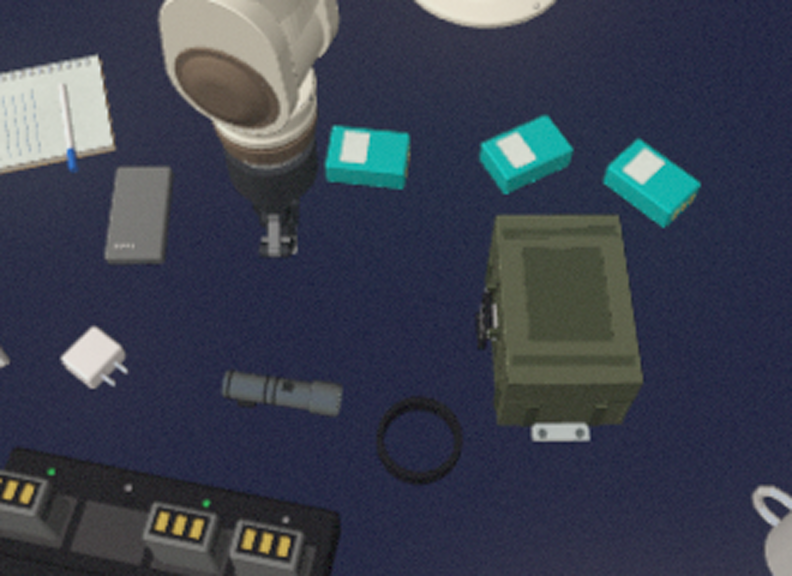

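View pics/wrist23.png

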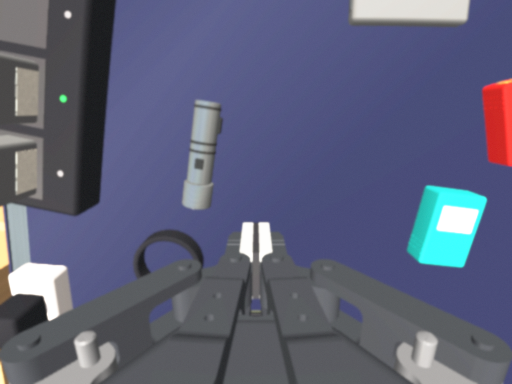

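```bash
python3 -c "
from h import *
print(bot.job_done())"
```

```text
the job is handed in; nothing more can be done
None
```

I handed the job in at about 28.5 s of the 67 s allowed. The battery is in the middle cell, the lid is shut and the latch lever is down.

**What I did**
- I gripped the battery with the fingers tilted and stood it contact end up on the table.
- I then gripped it again from straight above. A single grasp would have brought the wrist too close to the open lid.
- I lowered it into the cell until it touched the floor and let it go there.
- Then I swung the lid shut and pressed the latch lever down until it snapped over.

**Last checks**
- **Battery:** its top read 104.3–104.5 mm above the table, the same as its two neighbours, and it was within about 2 mm of the cell centre. I checked this before closing the lid.
- **Lid:** its slope was within 0.002 rad of shut, and its top was 115 mm above the table against 114 mm expected.
- **Latch:** the lever hangs flat down the front, about 20 mm out, with its end 22–29 mm above the table (28 mm expected).
- **Robot:** the wrist force was about zero and the gripper was clear of everything.
- **Other things:** the power bank, torch, charger, tape and visible look-alikes stand where they were in the first scene picture. I compared them by eye only, and the red look-alike was partly hidden behind the arm in the last pictures.

No check failed. The fingers pushed forward a few millimetres as they closed, with about 7 N at the wrist. I allowed for that in the placing height.

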